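Turn the mushroom blocks slit up and take their temperatures

ROBOT

A 7-joint arm with a two-finger parallel gripper is mounted at the origin on the work surface. World frame = base frame: x ahead of the robot, y to its left, z up, the work surface at z = 0. Lengths are in m, angles in rad, forces in N, time in s.
With the tool pointing down it reaches from about 0.425 to 0.825 m from the base axis. Payload 3.6 kg.
Tool frame: the origin (TCP) lies midway between the tips of the shut fingers; the grasp point (between the pads) lies 19 mm behind it; z points along the fingers, y is the direction in which the jaws open and shut (so a half turn about z gives the same grasp; the last joint's range is limited). The gripper opens to 85 mm and grips with 20 to 120 N. Pads are 22 mm wide; open, the fingers measure 114 mm over their backs; the gripper's body (76 mm by 85 mm) begins 54 mm behind the grasp point. The pads swing forward as they close: fully open they stand 13 mm farther back than shut.
Start: joints at [1.206, 0.615, -0.013, 1.423, 0.008, 1.103, -0.04], TCP at [0.215, -0.613, 0.231] pointing down, gripper open.
Joint ranges: [-3.12, 3.12], [-0.3, 2.06], [-1.34, 1.32], [0.26, 2.42], [-1.36, 4.5], [0.01, 1.98], [-2.84, 2.84]. Speed limits (rad/s): [2.79, 2.79, 3.14, 3.14, 3.14, 3.14, 3.14].

INTERFACE

Orientations are given as a 3x3 rotation matrix whose columns are the frame's x, y, z axes.
In Python, from cell import bot, eyes gives the robot as it stands.
- The arm moves only by the tool move_arm, never from a script. Its argument "commands" is one flat list of numbers, 5 for each row, row after row: the opening, from 0 (shut) to 1 (fully open), then the shift along the world's x, y, z in mm, then the turn about the world's z in rad. A call has 1 to 8 rows; each row shifts and turns the commanded pose from where the row before left it; what a row does not reach is not made up. A row lasts 1/8 s, in which the tool goes at most 62.5 mm and 10.7 degrees, less where a joint would pass 70% of its speed; a pose out of reach is approached as far as the arm can. A call is refused whole if a number of a shift passes 62.5 or a number of a turn 0.188, either way. A call with a gripper value outside its range is refused whole. The fingers move at their own pace and stop on an object; the grip force is fixed at half the most. Time passes only in rows, so rows that do not move let the fingers close. It gives the time, the measured TCP pose, the force and the opening at its end, in the units of the state.
- bot.read_state(): the state, without advancing time (a new reading comes with each control period).
- eyes.snapshot(name): name is "side" or "top"; returns the picture (384x512x3 uint8, red, green, blue); there is no depth.
- eyes.camera_params(name): a dict with "camera_matrix" (3x3 intrinsics, pixels), "k1" (the pictures are not rectified: a ray, as slopes to the right and down, at radius r is drawn at 1 + k1 r^2 times it, then the intrinsics apply), "R" (3x3) and "t" (3): a world point X has camera coordinates R X + t. Camera axes: x right, y down, z forward; pixel columns grow to the right and rows downward; lengths in m; the calibration is good to about 2 mm. A picture is of the moment at which its call begins. camera_params takes no time and is no camera call.
- bot.hand_in(): hands the job in, once; it reports no verdict.
The state is a dict: "t": time; "q": joint angles; "joint_velocities": joint speeds; "tau": joint torques, N m; "tool_pos": TCP position; "orientation": TCP orientation; "ft_force": force on the tool from outside, world axes, zero at the start; "wrist_torque": the same for the moment, N m; "width": finger opening in m.
Only numpy, scipy, OpenCV 4.12 (cv2) and the standard library are available. Lean on these libraries where they do the work, as an engineer would, in place of code of your own. Each camera call takes 0.05 s, during which the arm holds its last target.

TASK

First tip every mushroom block on the bench, a quarter turn at a time, until its dark slit is on top, and flip the sprung lid of the thermometer case past its snap so that it springs fully open. Then take out the thermometer and hold it level and still for three seconds with its eye about 5 cm straight above the middle of each block's slit, the biggest block first and the smallest last. Finally lay the thermometer back flat and right way up in its case and snap the lid fully shut, leaving the blocks slit up on the bench and the punnet, bottle and gauge undisturbed.

Things in the scene. Friction and masses are not known exactly. Their poses are not given: they have to be found in the camera images.
- block_big: the biggest block: beige sawdust slab 88 x 88 mm, 66 mm thick, about 0.31 kg; may be absent. Origin at its centre. Own x: the 66 mm thickness, level at the start and within 0.45 rad of world x. Own +z: out of the narrow face with the dark slit, so slit on top = own z straight up. At the start the slit faces the robot's left (+y).
- block_mid: the middle-sized block: beige sawdust slab 76 x 76 mm, 66 mm thick, about 0.23 kg; may be absent. Origin at its centre. Own x: the 66 mm thickness, level at the start and within 0.45 rad of world x. Own +z: out of the narrow face with the dark slit, so slit on top = own z straight up. At the start the slit faces the robot's right (-y).
- block_small: the smallest block: beige sawdust slab 64 x 64 mm, 66 mm thick, about 0.16 kg; may be absent. Origin at its centre. Own x: the 66 mm thickness, level at the start and within 0.45 rad of world x. Own +z: out of the narrow face with the dark slit, so slit on top = own z straight up. At the start the slit is underneath (two quarter turns away).
- block_big_slit (a point): the middle of the slit on the narrow face of the biggest block, on its surface. The slit is a 10 mm wide dark strip right across that face along own x, running on 26 mm down the middle of both square faces
- block_mid_slit (a point): the middle of the slit on the narrow face of the middle-sized block, on its surface. The slit is a 10 mm wide dark strip right across that face along own x, running on 26 mm down the middle of both square faces
- block_small_slit (a point): the middle of the slit on the narrow face of the smallest block, on its surface. The slit is a 10 mm wide dark strip right across that face along own x, running on 26 mm down the middle of both square faces
- case: grey plastic case fixed to the bench, 210 mm long (own x) x 120 mm wide (own y) x 50 mm high, walls and floor 5 mm, under a sprung steel lid. Origin at the centre of its underside. The lid is hinged along the long side at own +y; its black ear sticks out past the other long side, own -y. Own x within 0.35 rad of world x.
- lid (a joint): angle of the case's lid in rad: 0 = shut, flat on the case; 2.2 = open stop, leaning back past its hinge. An over-centre spring with its snap point near 1.25 throws it to the stop on its side; about 1.6 N at the ear lifts it. Plate 210 x 120 x 5 mm, free edge 120 mm from the hinge, black ear in the middle of that edge.
- lid_hinge (a point): middle of the lid's hinge line, 60 mm along own +y from the case's middle, at 52 mm height; the hinge line runs along the case's x. Fixed
- lid_ear (a point): the point to take the lid by: centre of the black ear, 146 mm from the hinge line. The ear is 14 mm thick along the hinge line, 20 mm high when the lid is shut and sticks out 44 mm beyond the lid's free edge. It swings with the lid
- thermometer: bar thermometer, 175 mm long (own x), 0.17 kg, lying right way up in the case under the lid, along the case's x. White handle 28 mm wide (own y) x 32 mm high from x = -90 to +35 mm; black head 46 mm wide x 34 mm high from +35 to +85 mm. Origin on its underside at its centre of mass; own +z up. It measures straight down.
- eye (a point): the measuring eye, on the thermometer's underside under the head, 60 mm along own +x from its origin
- punnet: bystander: blue plastic punnet of picked mushrooms, 130 x 170 x 60 mm; origin at the centre of its underside
- bottle: bystander: clear bottle, 68 mm across, 170 mm high; origin at the centre of its underside
- gauge: bystander: white dial gauge on a foot, 90 mm wide, 102 mm high; origin at the centre of its underside
Not all that is in view belongs to the job. What is shaped like the block_big but green or turquoise is not meant. Leave any blue look-alike of the block_small alone.

How it is judged:
On the way, in this order (a step that is already met when the one before it is completed fails the run):
1. every block present stands on the bench with its slit on top, and the lid is at its open stop (value of joint lid above 2.1 rad and angle between each of block_big, block_mid, block_small's own z axis and vertical below 0.1 rad and height (world z) of block_big between 0.032 and 0.056 m and linear speed of each of block_big, block_mid, block_small below 0.03 m/s and angular speed of each of block_big, block_mid, block_small below 0.2 rad/s and height (world z) of block_mid between 0.026 and 0.05 m and height (world z) of block_small between 0.02 and 0.044 m), for 0.2 s.
2. the thermometer is held level (0.2 rad) over the biggest block, its eye kept 20 to 85 mm above the slit face and within 20 mm sideways of the slit's middle, for 2.5 s (angle between block_big's own z axis and vertical below 0.1 rad and height (world z) of block_big between 0.032 and 0.056 m and horizontal distance between eye and block_big_slit below 0.02 m and z of eye in the frame of block_big between 0.064 and 0.129 m and angle between the z axis of thermometer and the z axis of block_big, either way round below 0.2 rad), for 2.5 s.
3. the thermometer is held level (0.2 rad) over the middle-sized block, its eye kept 20 to 85 mm above the slit face and within 20 mm sideways of the slit's middle, for 2.5 s (angle between block_mid's own z axis and vertical below 0.1 rad and height (world z) of block_mid between 0.026 and 0.05 m and horizontal distance between eye and block_mid_slit below 0.02 m and z of eye in the frame of block_mid between 0.058 and 0.123 m and angle between the z axis of thermometer and the z axis of block_mid, either way round below 0.2 rad), for 2.5 s.
4. the thermometer is held level (0.2 rad) over the smallest block, its eye kept 20 to 85 mm above the slit face and within 20 mm sideways of the slit's middle, for 2.5 s (angle between block_small's own z axis and vertical below 0.1 rad and height (world z) of block_small between 0.02 and 0.044 m and horizontal distance between eye and block_small_slit below 0.02 m and z of eye in the frame of block_small between 0.052 and 0.117 m and angle between the z axis of thermometer and the z axis of block_small, either way round below 0.2 rad), for 2.5 s.
At the end, for the whole second after the job is handed in: the thermometer lies flat, right way up (0.2 rad) inside the case, its middle within 30 mm of the case's middle along its length; the lid is shut (below 0.08 rad); every block present rests on the bench with its slit on top (within 0.1 rad) (value of joint lid below 0.08 rad and x of thermometer in the frame of case between -0.03 and 0.03 m and y of thermometer in the frame of case between -0.05 and 0.05 m and z of thermometer in the frame of case below 0.02 m and angle between thermometer's own z axis and vertical below 0.2 rad and angle between each of block_big, block_mid, block_small's own z axis and vertical below 0.1 rad and height (world z) of block_big between 0.032 and 0.056 m and linear speed of each of block_big, block_mid, block_small, thermometer below 0.03 m/s and angular speed of each of block_big, block_mid, block_small below 0.2 rad/s and height (world z) of block_mid between 0.026 and 0.05 m and height (world z) of block_small between 0.02 and 0.044 m); the robot touches nothing.
It fails at once if the punnet is pushed more than 30 mm from its place or tipped over (distance of punnet from where it was at the start of the episode above 0.03 m or angle between punnet's own z axis and vertical above 0.5 rad).
It fails at once if the bottle is pushed more than 30 mm from its place or tipped over (distance of bottle from where it was at the start of the episode above 0.03 m or angle between bottle's own z axis and vertical above 0.5 rad).
It fails at once if the gauge is pushed more than 30 mm from its place or tipped over (distance of gauge from where it was at the start of the episode above 0.03 m or angle between gauge's own z axis and vertical above 0.5 rad).
Of block_big, block_mid, block_small only 2 to 3 are there at a start; the rules pass over those that are not, and their reading is None.
At some moment in a run one of block_mid, block_small may be knocked a few centimetres aside while the robot is not near it.
It also fails if it takes over 208 s, if anything falls off the work surface, if the arm or the gripper's body presses on something with over 40 N, if the wrist force passes 120 N, or if a joint passes its speed limit or range.

## Working session

There is one attempt and no reset: what is moved stays moved. The work goes in short steps, Python scripts to look and compute and a tool call to move; the robot and the scene stay as the last step left them, time stands still between calls to the robot, and variables do not carry over. Pictures are saved under pics/ and viewed, and the job is handed in when it is done.

Besides the shell and the picture viewer there is one more tool, called after ">>>" as a command line: name --argument value ..., lists and objects as JSON in quotes. move_arm: Moves the arm, as the interface text tells. Its arguments: {"type":"object","properties":{"commands":{"type":"array","items":{"type":"number"}}},"required":["commands"]}

```bash
ls; mkdir -p pics; python3 - <<'E'
from cell import bot,eyes
import cv2,numpy as np
s=bot.read_state()
print({k:np.round(v,3).tolist() for k,v in s.items()})
for n in ("side","top"):
    im=eyes.snapshot(n); cv2.imwrite(f"pics/{n}0.png",cv2.resize(im[:,:,::-1],(800,600),interpolation=cv2.INTER_CUBIC)); cv2.imwrite(f"pics/{n}0raw.png",im[:,:,::-1])
    p=eyes.camera_params(n); print(n,{k:np.round(v,4).tolist() for k,v in p.items()}, (-np.array(p['R']).T@np.array(p['t'])).round(3))
E
```

```text
pics
{'t': 0.0, 'q': [1.207, 0.616, -0.013, 1.425, 0.008, 1.103, -0.04], 'joint_velocities': [0.0, 0.0, 0.001, 0.0, 0.002, -0.001, -0.001], 'tau': [-0.0, -46.92, 0.259, -17.103, 0.01, 0.01, 0.0], 'tool_pos': [0.215, -0.613, 0.23], 'orientation': [[0.943, 0.331, -0.001], [0.332, -0.943, 0.002], [-0.0, -0.003, -1.0]], 'ft_force': [0.312, -0.236, 0.038], 'wrist_torque': [-0.012, 0.002, 0.025], 'width': 0.086}
side {'camera_matrix': [[429.1858, 0.0, 253.4518], [0.0, 429.1858, 186.3116], [0.0, 0.0, 1.0]], 'k1': -0.1173, 'R': [[0.9819, -0.1892, -0.0095], [-0.1052, -0.5029, -0.8579], [0.1576, 0.8434, -0.5137]], 't': [-0.598, 0.1338, 1.0261]} [ 0.439 -0.911  0.636]
top {'camera_matrix': [[463.5952, 0.0, 262.5675], [0.0, 463.5952, 193.1975], [0.0, 0.0, 1.0]], 'k1': -0.0835, 'R': [[-0.0223, -0.9994, -0.0249], [-0.9924, 0.0251, -0.1203], [0.1208, 0.022, -0.9924]], 't': [0.0222, 0.6239, 1.239]} [ 0.47  -0.021  1.305]
```

View pics/side0.png

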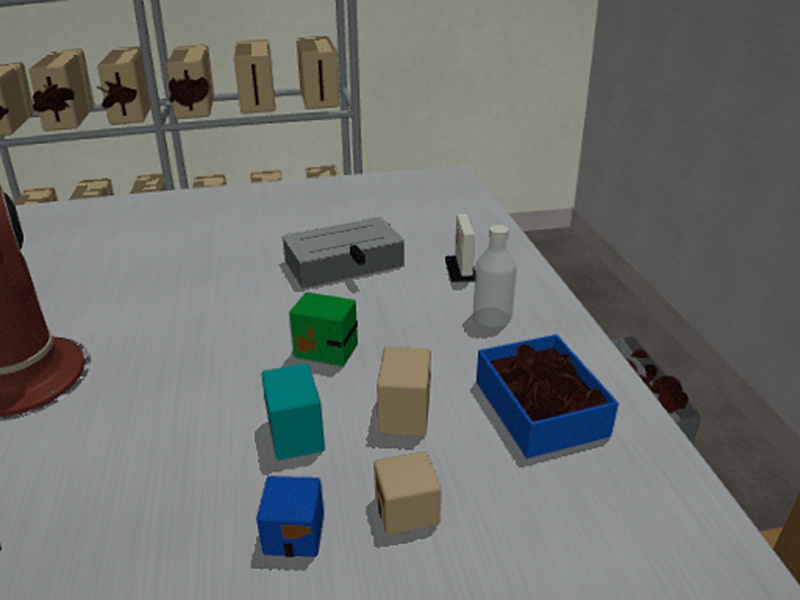

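View pics/top0.png

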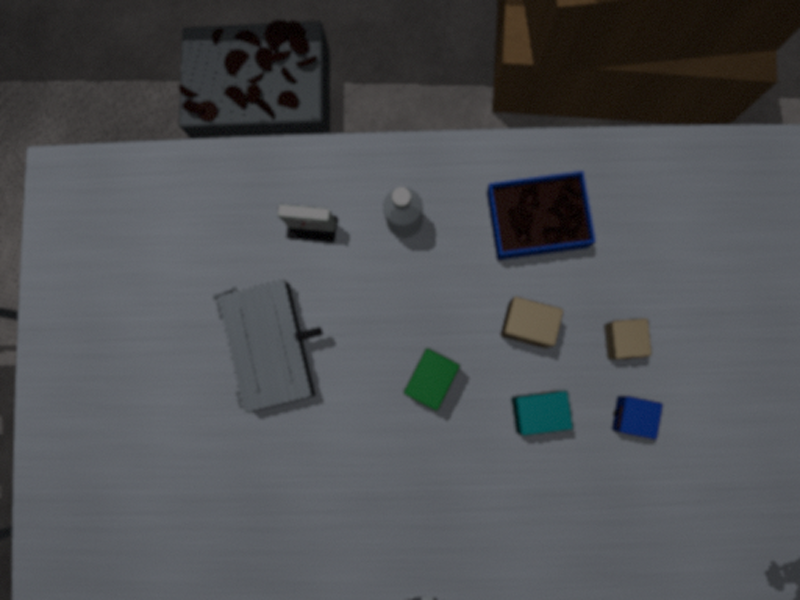

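The side view shows a large beige block at (405,390) with its front face plain, and a small beige one at (407,490). Green (323,328), teal (293,410) and blue (290,517) blocks are the look-alikes. The case is at (345,250) with its ear at (357,253). I'll crop closer and measure.

```bash
cat > h.py <<'E'
import cv2,numpy as np
from cell import bot,eyes
class Cam:
    def __init__(s,n):
        p=eyes.camera_params(n); s.K=np.array(p['camera_matrix'],float); s.d=np.array([p['k1'],0,0,0.]); s.R=np.array(p['R']); s.t=np.array(p['t']); s.C=-s.R.T@s.t
        s.P=np.c_[s.R,s.t]
    def norm(s,uv): return cv2.undistortPoints(np.array(uv,float).reshape(-1,1,2),s.K,s.d).reshape(-1,2)
    def plane(s,uv,z):
        n=s.norm(uv); r=np.c_[n,np.ones(len(n))]@s.R
        return s.C+r*((z-s.C[2])/r[:,2])[:,None]
    def proj(s,X): return cv2.projectPoints(np.array(X,float).reshape(-1,1,3),cv2.Rodrigues(s.R)[0],s.t,s.K,s.d)[0].reshape(-1,2)
S,T=Cam('side'),Cam('top')
def tri(us,ut):
    X=cv2.triangulatePoints(S.P,T.P,S.norm(us).T,T.norm(ut).T); return (X[:3]/X[3]).T
def snap(n,name=None):
    im=np.ascontiguousarray(eyes.snapshot(n)[:,:,::-1])
    if name: cv2.imwrite('pics/'+name+'raw.png',im)
    return im
def crop(im,x0,y0,x1,y1,name,f=None):
    c=im[y0:y1,x0:x1]; f=f or min(800/(x1-x0),600/(y1-y0))
    cv2.imwrite('pics/'+name+'.png',cv2.resize(c,None,fx=f,fy=f,interpolation=cv2.INTER_CUBIC))
def beige(im):
    h=cv2.cvtColor(im,cv2.COLOR_BGR2HSV); return cv2.inRange(h,(10,60,50),(28,170,255))
E
python3 - <<'E'
from h import *
s=cv2.imread('pics/side0raw.png');t=cv2.imread('pics/top0raw.png')
a=cv2.resize(s[215:365,160:290],None,fx=3,fy=3,interpolation=cv2.INTER_CUBIC)
b=cv2.resize(t[180:290,250:430],None,fx=2.2,fy=2.2,interpolation=cv2.INTER_CUBIC)
o=np.zeros((450,390+396,3),np.uint8);o[:,:390]=a;o[:242,390:]=b;cv2.imwrite('pics/c1.png',o)
a=cv2.resize(s[130:190,170:270],None,fx=4,fy=4,interpolation=cv2.INTER_CUBIC)
b=cv2.resize(t[170:270,130:215],None,fx=4,fy=4,interpolation=cv2.INTER_CUBIC)
o=np.zeros((400,740,3),np.uint8);o[:240,:400]=a;o[:,400:]=b;cv2.imwrite('pics/c2.png',o)
for n,im in (('S',s),('T',t)):
    c,_=cv2.findContours(beige(im),0,2)
    for k in c:
        if cv2.contourArea(k)>300:
            e=.03*cv2.arcLength(k,True); print(n,cv2.contourArea(k),cv2.approxPolyDP(k,e,True).reshape(-1,2).tolist())
E
```

```text
S 551.0 [[511, 315], [504, 334], [486, 340], [509, 370]]
S 1711.5 [[272, 289], [240, 295], [248, 341], [280, 334]]
S 1676.0 [[247, 222], [242, 276], [271, 278], [274, 224]]
S 706.5 [[13, 40], [0, 42], [0, 67], [6, 70], [0, 86], [21, 71]]
S 1187.5 [[52, 32], [19, 44], [22, 58], [31, 48], [48, 59], [37, 78], [25, 72], [29, 83], [59, 68]]
S 938.0 [[89, 30], [63, 41], [67, 62], [74, 45], [87, 57], [80, 74], [68, 69], [71, 79], [95, 70]]
S 715.0 [[131, 29], [107, 39], [108, 52], [119, 44], [134, 53], [122, 71], [111, 64], [112, 75], [134, 72]]
S 955.0 [[153, 26], [154, 71], [175, 70], [171, 26]]
S 1012.0 [[208, 23], [190, 25], [196, 69], [216, 67], [215, 35]]
T 493.0 [[391, 207], [393, 228], [415, 226], [413, 205]]
T 746.5 [[329, 191], [323, 213], [353, 220], [358, 198]]
T 576.0 [[324, 2], [322, 39], [339, 41], [335, 4]]
```

View pics/c1.png

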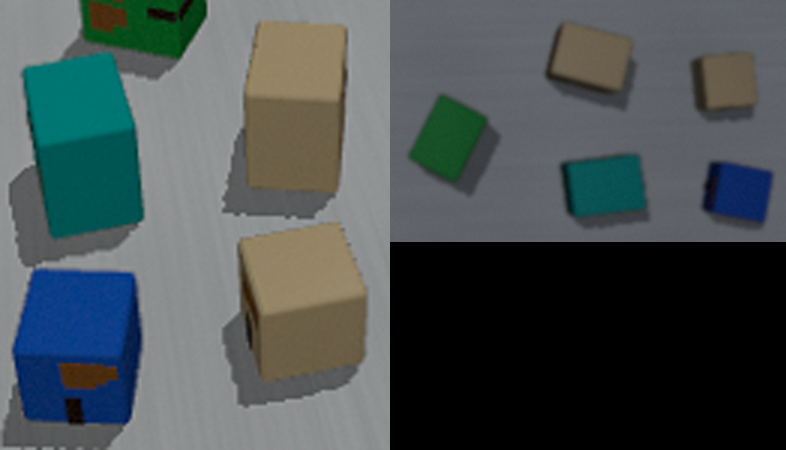

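View pics/c2.png

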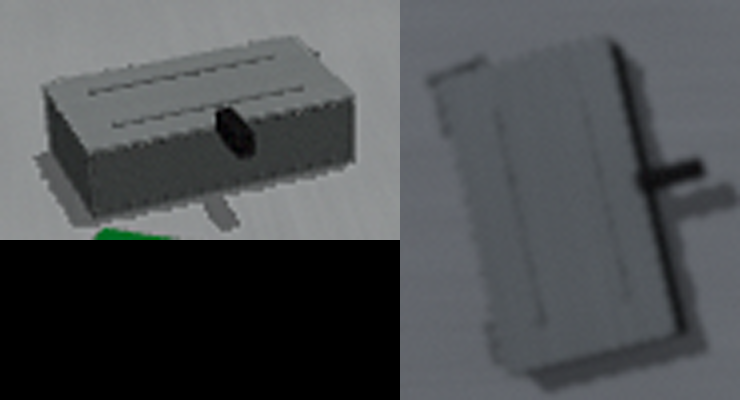

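The crop shows the big beige block's slit only on the far side of its right face, so it faces +y. The small beige block has its dark strip low on the left face, so its slit is underneath. The ear sits in the middle of the case's -y side. Next I'll compute positions.

```bash
python3 - <<'E'
from h import *
def off(p,f,o): return np.array(p,float)/f+np.array(o)-0.0
bigS=off([(258,22),(347,25),(343,100),(246,97)],3,(160,215))
bigT=np.array([(329,191),(358,198),(353,220),(323,213)],float)
# side TL(far-left: -x,+y), TR(+x,+y), BR(+x,-y), BL(-x,-y); top image up=+x,left=+y : far-left -> (-x,+y)= bottom-left
o=[3,0,1,2]
print('big tri\n',tri(bigS,bigT[o]).round(3))
print('plane .088\n',T.plane(bigT,.088).round(3), S.plane(bigS,.088).round(3))
smS=off([(239,240),(340,224),(364,285),(260,310)],3,(160,215))
smT=np.array([(391,207),(413,205),(415,226),(393,228)],float)
print('small tri\n',tri(smS,smT[o]).round(3)); print(T.plane(smT,.064).round(3), T.plane(smT,.064).mean(0).round(3),S.plane(smS,.064).round(3))
# case lid top corners (side crop f4 off 170,130): left-back(44,88), right-back(296,38), right-front(354,94), left-front(95,152)
cS=off([(44,88),(296,38),(354,94),(95,152)],4,(170,130))
cT=off([(505,372),(433,80),(612,42),(683,332)],4,(170-140,170))  # crop starts x=400->130
cT=off([(505-400,372),(433-400,80),(612-400,42),(683-400,332)],4,(130,170))
print('case\n',tri(cS,cT).round(3)); print(T.plane(cT,.055).round(3),'\n',S.plane(cS,.055).round(3))
print('ear', T.plane(off([(700-400,168),(648-400,180)],4,(130,170)),.055).round(3))
for nm,px,z in (('teal',(348,264),.06),('green',(277,242),.06),('blue',(409,267),.06),('punnet corners',[(313,118),(373,110),(380,156),(318,165)],.06),('bottle',(257,125),.16),('gauge',[(178,135),(212,138)],.1)):
    print(nm,T.plane(px,z).round(3).tolist())
E
```

```text
big tri
 [[ 0.563 -0.152  0.084]
 [ 0.623 -0.17   0.085]
 [ 0.603 -0.247  0.079]
 [ 0.542 -0.231  0.079]]
plane .088
 [[ 0.62  -0.169  0.088]
 [ 0.599 -0.245  0.088]
 [ 0.541 -0.229  0.088]
 [ 0.562 -0.151  0.088]] [[ 0.563 -0.158  0.088]
 [ 0.625 -0.175  0.088]
 [ 0.603 -0.258  0.088]
 [ 0.54  -0.241  0.088]]
small tri
 [[ 0.518 -0.342  0.058]
 [ 0.579 -0.34   0.057]
 [ 0.581 -0.398  0.063]
 [ 0.521 -0.401  0.059]]
[[ 0.575 -0.338  0.064]
 [ 0.579 -0.397  0.064]
 [ 0.522 -0.4    0.064]
 [ 0.519 -0.34   0.064]] [ 0.549 -0.369  0.064] [[ 0.517 -0.348  0.064]
 [ 0.58  -0.347  0.064]
 [ 0.583 -0.399  0.064]
 [ 0.52  -0.405  0.064]]
case
 [[0.439 0.299 0.05 ]
 [0.643 0.351 0.049]
 [0.665 0.224 0.058]
 [0.467 0.177 0.056]]
[[0.44  0.298 0.055]
 [0.64  0.349 0.055]
 [0.663 0.225 0.055]
 [0.464 0.177 0.055]] 
 [[0.439 0.29  0.055]
 [0.644 0.338 0.055]
 [0.669 0.23  0.055]
 [0.47  0.178 0.055]]
ear [[0.575 0.164 0.055]
 [0.567 0.2   0.055]]
teal [[0.426, -0.216, 0.06]]
green [[0.489, -0.029, 0.06]]
blue [[0.414, -0.379, 0.06]]
punnet corners [[0.827, -0.137, 0.06], [0.846, -0.304, 0.06], [0.716, -0.316, 0.06], [0.695, -0.146, 0.06]]
bottle [[0.784, 0.015, 0.16]]
gauge [[0.78, 0.229, 0.1], [0.769, 0.138, 0.1]]
```

Candidates for block_big:
- beige, top (341,206): chosen
- green, top (277,242): excluded by colour
- teal, top (348,264): excluded by colour

Candidates for block_small:
- beige, top (403,217): chosen
- blue, top (409,267): excluded by colour

block_mid is absent, since no third beige block is in view and none shows its slit on -y. The crop above confirmed these choices. Measured positions:

| Item | Centre (x, y) | Yaw (rad) |
|---|---|---|
| big | (0.582, -0.199) | about -0.27 |
| small | (0.549, -0.369) | about 0.04 |
| case | (0.553, 0.262) | about 0.24 |

I'll start with the small block.

>>> move_arm --commands '[1,48,37,0,0.181,1,48,37,0,0.181,1,48,37,0,0.181,1,48,37,0,0.181,1,48,37,0,0.181,1,48,38,0,0.181,1,47,38,0,0.184,1,0,0,0,0]'

```text
t: 1.1
tool_pos: [0.5553, -0.3447, 0.2307]
orientation: [[-0.049, 0.999, 0.003], [0.999, 0.049, 0.006], [0.006, 0.003, -1.0]]
ft_force: [0.2, -0.1, -0.3]
width: 0.0854
```

>>> move_arm --commands '[1,0,0,-50,0,1,0,0,-50,0,1,0,0,-40,0,1,0,0,0,0]'

```text
t: 1.6
tool_pos: [0.5468, -0.3519, 0.0874]
orientation: [[-0.036, 0.999, -0.009], [0.999, 0.036, 0.004], [0.004, -0.009, -1.0]]
ft_force: [-0.9, -0.2, 0.7]
width: 0.085
```

```bash
python3 - <<'E'
from h import *
print(bot.read_state()['tool_pos'])
im=snap('side');crop(im,180,230,330,370,'s1')
E
```

```text
[ 0.54675776 -0.35190053  0.0873719 ]
```

View pics/s1.png

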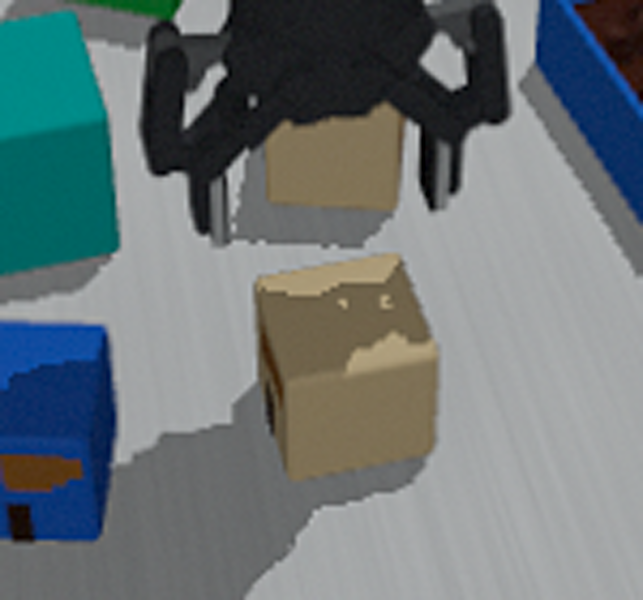

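The fingers at (215,200) and (440,170) straddle the small block with the jaws along its x. I'll descend and close.

>>> move_arm --commands '[1,1,1,-35,0,1,0,0,-29,0,1,0,0,0,0,0.6,0,0,0,0,0.6,0,0,0,0,0.6,0,0,0,0,0.6,0,0,0,0]'

```text
t: 2.52
tool_pos: [0.5534, -0.3523, 0.0304]
orientation: [[-0.037, 0.999, 0.005], [0.999, 0.037, -0.003], [-0.003, 0.004, -1.0]]
ft_force: [0.5, -1.1, 7.7]
width: 0.0651
```

>>> move_arm --commands '[0.6,0,-10,9,0,0.6,0,-12,7,0,0.6,0,-13,4,0,0.6,0,-13,2,0,0.6,0,0,0,0]'

```text
t: 3.15
tool_pos: [0.5505, -0.4016, 0.049]
orientation: [[-0.034, 0.999, -0.001], [0.999, 0.034, -0.001], [-0.001, -0.001, -1.0]]
ft_force: [-1.2, -0.5, -1.0]
width: 0.0651
```

```bash
python3 - <<'E'
from h import *
print(bot.read_state()['tool_pos'])
im=snap('side');crop(im,180,230,330,370,'s2')
E
```

```text
[ 0.55050504 -0.4016161   0.04898628]
```

View pics/s2.png

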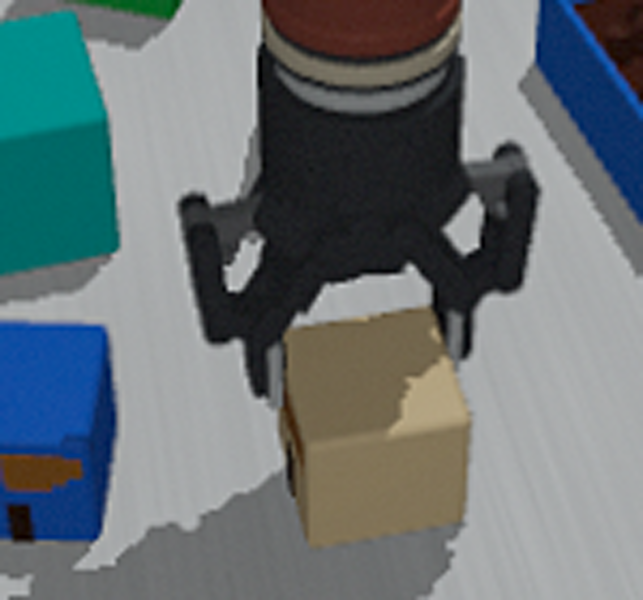

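The block at (380,430) was lifted without rotating, so the grip's torsion holds it. I'll try easing the opening so that it swings about the pads.

>>> move_arm --commands '[0.74,0,0,0,0,0.74,0,0,0,0,0.755,0,0,0,0,0.755,0,0,0,0]'

```text
t: 3.7
tool_pos: [0.5515, -0.399, 0.0493]
orientation: [[-0.037, 0.999, -0.0], [0.999, 0.037, 0.0], [0.0, -0.0, -1.0]]
ft_force: [-0.7, -0.4, -1.8]
width: 0.0651
```

```bash
python3 - <<'E'
from h import *
print(bot.read_state()['width'])
im=snap('side');crop(im,180,230,330,370,'s3')
E
```

```text
0.06509576506553921
```

View pics/s3.png

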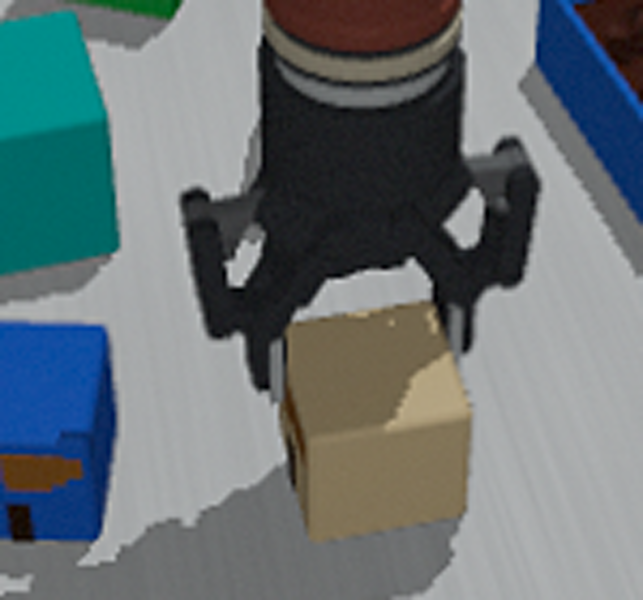

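>>> move_arm --commands '[0.758,0,0,0,0,0.761,0,0,0,0,0.763,0,0,0,0,0.765,0,0,0,0]'

```text
t: 4.25
tool_pos: [0.5514, -0.3992, 0.0493]
orientation: [[-0.037, 0.999, -0.0], [0.999, 0.037, 0.0], [0.0, -0.0, -1.0]]
ft_force: [-0.1, 0.2, -0.9]
width: 0.0655
```

```bash
python3 - <<'E'
from h import *
print(bot.read_state()['width'])
im=snap('side');crop(im,180,230,330,370,'s4')
E
```

```text
0.0654837327977274
```

View pics/s4.png

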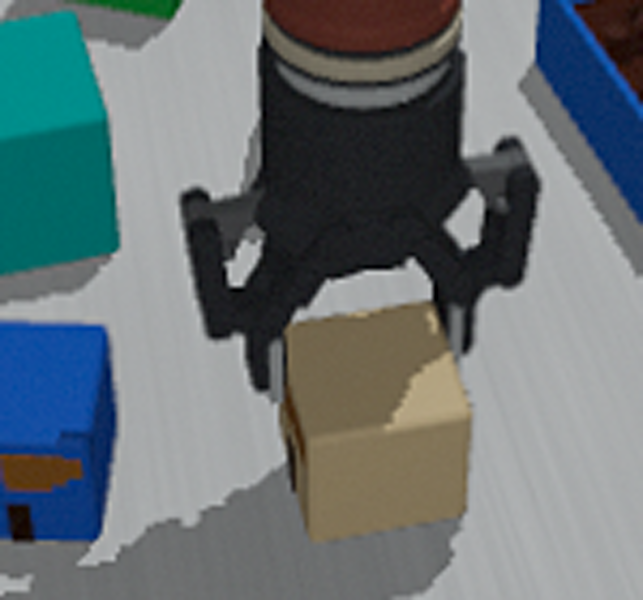

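>>> move_arm --commands '[0.767,0,0,0,0,0.768,0,0,0,0]'

```text
t: 4.55
tool_pos: [0.5514, -0.3993, 0.0493]
orientation: [[-0.037, 0.999, -0.0], [0.999, 0.037, -0.0], [-0.0, -0.0, -1.0]]
ft_force: [-0.5, 0.1, -1.5]
width: 0.0654
```

```bash
python3 - <<'E'
from h import *
print(bot.read_state()['width'])
im=snap('side');crop(im,180,230,330,370,'s5')
E
```

```text
0.06541789769293664
```

View pics/s5.png

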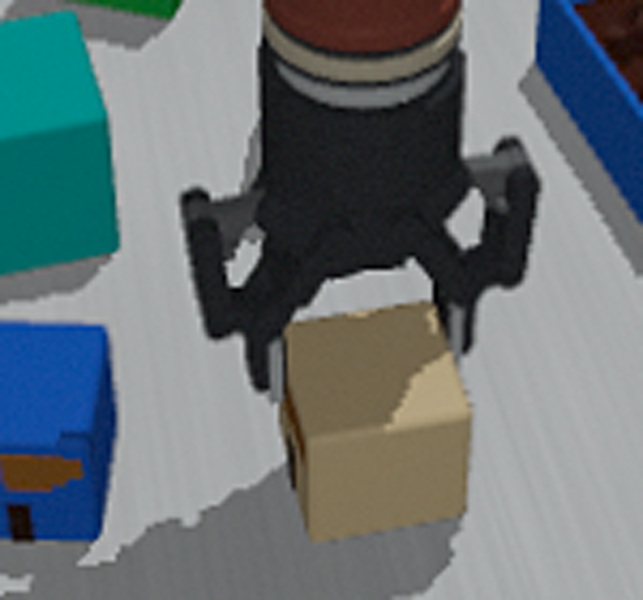

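>>> move_arm --commands '[0.77,0,0,0,0,0.772,0,0,0,0]'

```text
t: 4.85
tool_pos: [0.5514, -0.3992, 0.0493]
orientation: [[-0.037, 0.999, -0.0], [0.999, 0.037, 0.0], [0.0, -0.0, -1.0]]
ft_force: [-1.0, -0.0, -2.1]
width: 0.0657
```

```bash
python3 - <<'E'
from h import *
print(bot.read_state()['width'])
im=snap('side');crop(im,180,230,330,370,'s6')
E
```

```text
0.06570582812777952
```

View pics/s6.png

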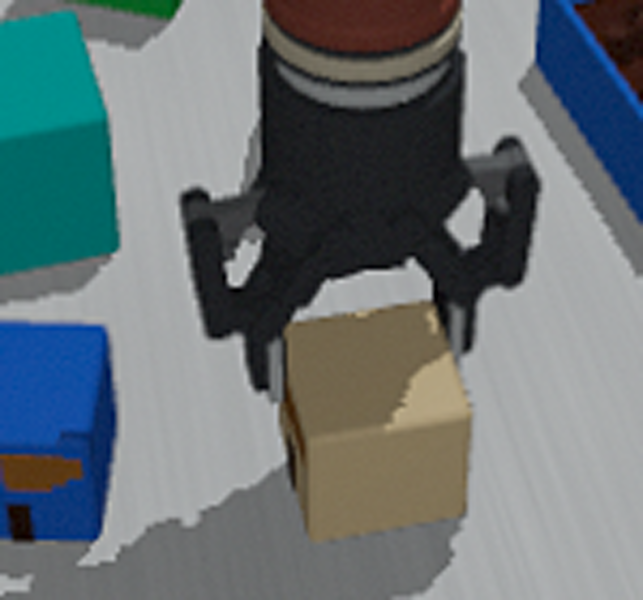

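>>> move_arm --commands '[0.775,0,0,0,0,0.776,0,0,0,0]'

```text
t: 5.15
tool_pos: [0.5516, -0.3993, 0.0496]
orientation: [[-0.037, 0.999, 0.0], [0.999, 0.037, -0.0], [-0.0, 0.0, -1.0]]
ft_force: [1.1, 0.7, 0.7]
width: 0.0664
```

```bash
python3 - <<'E'
from h import *
print(bot.read_state()['width'])
im=snap('side');crop(im,180,230,330,370,'s7')
E
```

```text
0.06639758705294742
```

View pics/s7.png

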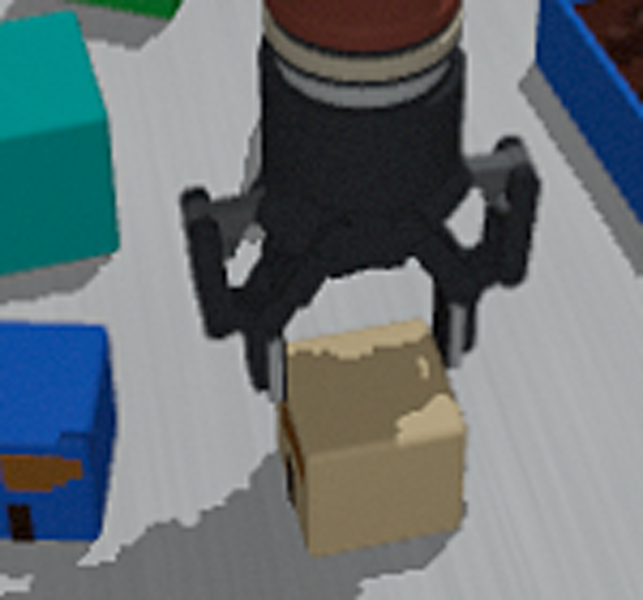

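The block slid down flat instead of swinging. I'll release it and topple it by pushing high on its +y face with shut fingers.

>>> move_arm --commands '[1,0,0,0,0,1,0,0,45,0,0.5,0,0,45,0,0,0,40,0,0,0,0,0,0,0,0,0,0,-42,0,0,0,0,-41,0,0,0,0,0,0]'

```text
t: 6.2
tool_pos: [0.5484, -0.3587, 0.0526]
orientation: [[-0.037, 0.999, -0.008], [0.999, 0.037, 0.004], [0.004, -0.008, -1.0]]
ft_force: [0.4, -0.1, 0.6]
width: -0.0002
```

```bash
python3 - <<'E'
from h import *
print(bot.read_state()['width'],bot.read_state()['tool_pos'])
im=snap('side');crop(im,180,230,330,370,'s8')
im=snap('top');crop(im,330,170,450,290,'t8')
E
```

```text
-0.00019813947120518374 [ 0.54835588 -0.35865764  0.05257474]
```

View pics/s8.png

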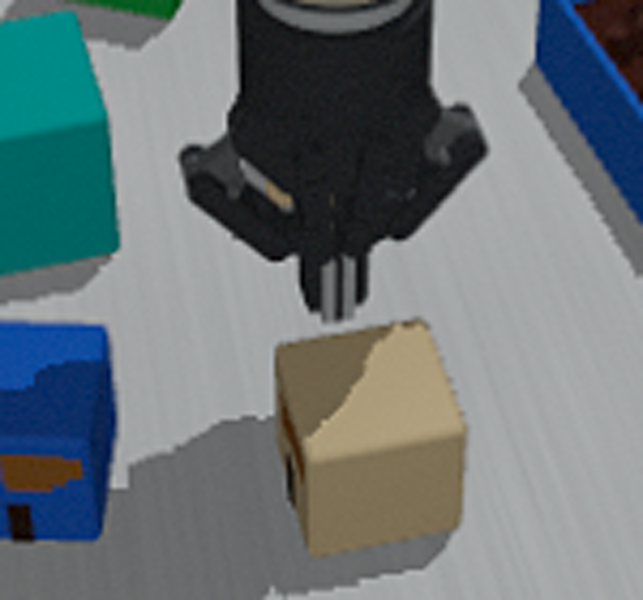

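>>> move_arm --commands '[0,4,-8,0,0,0,0,-8,3,0,0,0,-10,9,0,0,0,-11,8,0,0,0,-12,6,0]'

```text
t: 6.92
tool_pos: [0.5554, -0.4097, 0.0834]
orientation: [[-0.036, 0.999, 0.001], [0.999, 0.036, -0.001], [-0.001, 0.001, -1.0]]
ft_force: [-0.8, 0.6, 0.6]
width: -0.0001
```

```bash
python3 - <<'E'
from h import *
im=snap('side');crop(im,180,230,330,370,'s9')
E
```

```text
(no output)
```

View pics/s9.png

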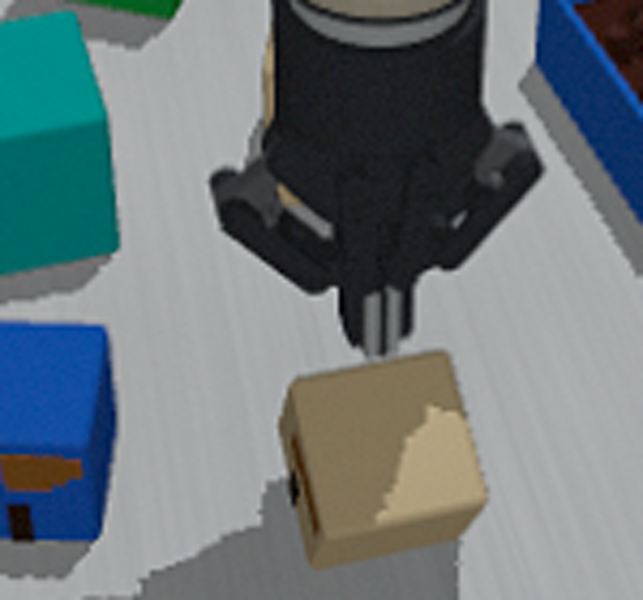

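The block is tipping about its front edge. I'll continue.

>>> move_arm --commands '[0,0,-12,4,0,0,0,-13,2,0,0,0,-14,0,0,0,0,-14,-2,0,0,0,-14,-2,0,0,0,0,20,0,0,0,0,10,0]'

```text
t: 7.85
tool_pos: [0.5568, -0.4751, 0.1167]
orientation: [[-0.037, 0.999, 0.003], [0.999, 0.037, -0.001], [-0.001, 0.003, -1.0]]
ft_force: [0.6, 1.2, 0.4]
width: -0.0001
```

```bash
python3 - <<'E'
from h import *
im=snap('side');crop(im,180,230,330,370,'s10')
E
```

```text
(no output)
```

View pics/s10.png

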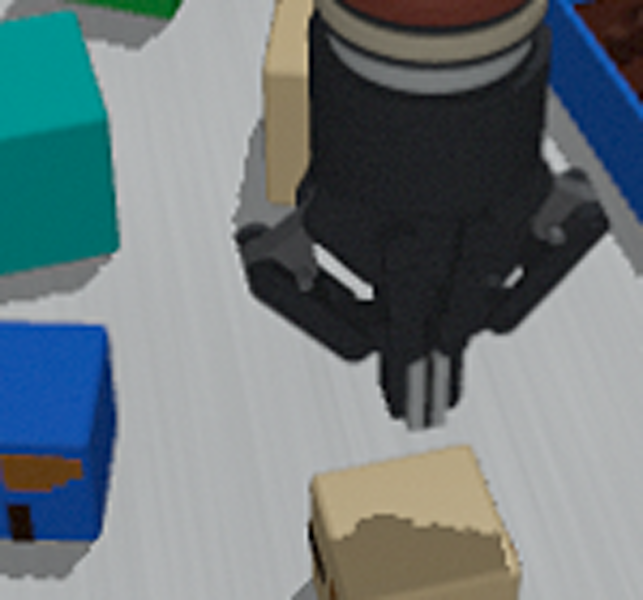

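It made one quarter turn, and the slit now faces +y. I'll back off and measure for the second.

>>> move_arm --commands '[0,0,45,20,0,0,0,50,0,0,0,0,0,0,0]'

```text
t: 8.28
tool_pos: [0.558, -0.3724, 0.1362]
orientation: [[-0.047, 0.999, 0.002], [0.999, 0.047, 0.004], [0.004, 0.002, -1.0]]
ft_force: [-0.1, -0.5, -0.1]
width: 0.0003
```

```bash
python3 - <<'E'
from h import *
print(bot.read_state()['tool_pos'])
im=snap('side');crop(im,150,210,330,380,'s11')
im=snap('top');crop(im,300,150,512,310,'t11')
E
```

```text
[ 0.55798749 -0.37244905  0.1361778 ]
```

View pics/s11.png

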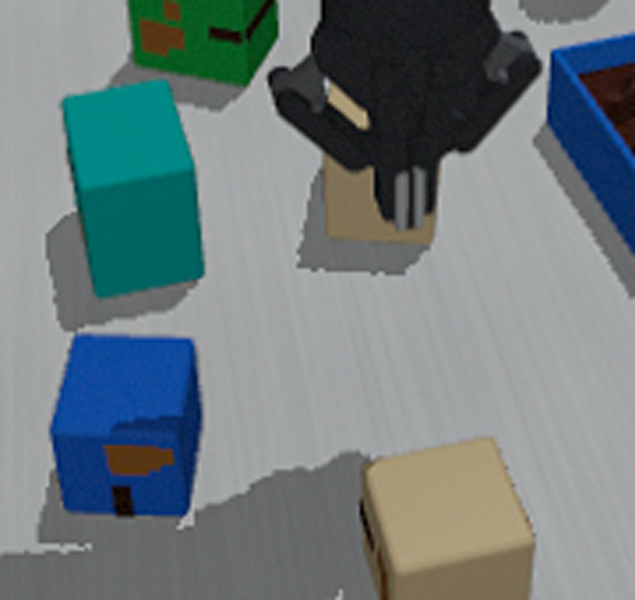

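View pics/t11.png

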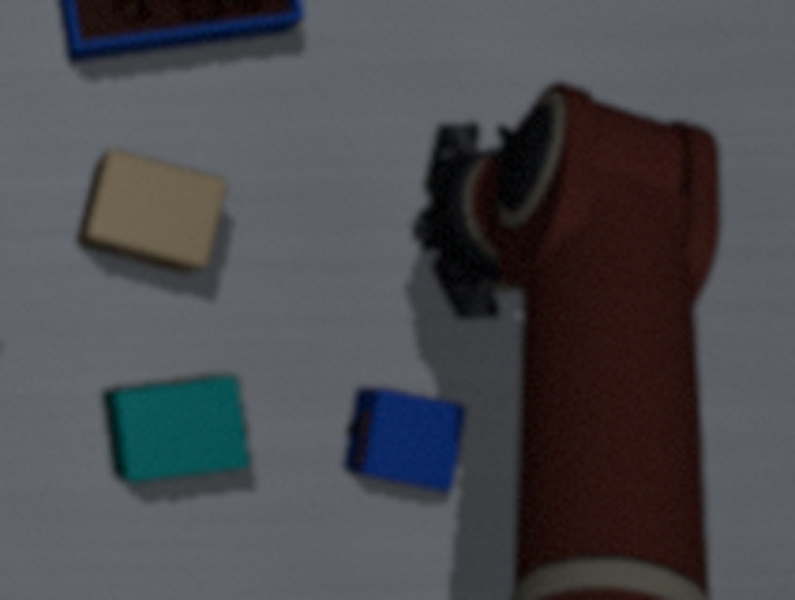

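```bash
python3 - <<'E'
from h import *
p=np.array([(362,467),(492,438),(533,542),(385,572)],float)/(600/170)+[150,210]
X=S.plane(p,.064);print(X.round(3),X.mean(0).round(3)); print((X[0]+X[1])/2)
E
```

```text
[[ 0.52  -0.458  0.064]
 [ 0.583 -0.454  0.064]
 [ 0.586 -0.514  0.064]
 [ 0.519 -0.516  0.064]] [ 0.552 -0.485  0.064]
[ 0.55146045 -0.4557629   0.064     ]
```

>>> move_arm --commands '[0,-6,-50,-30,0,0,0,0,-51,0,0,0,-9,0,0,0,0,-9,2,0,0,0,-10,9,0,0,0,-11,8,0,0,0,-12,6,0,0,0,-12,4,0]'

```text
t: 9.38
tool_pos: [0.5497, -0.4945, 0.0835]
orientation: [[-0.037, 0.999, 0.001], [0.999, 0.037, -0.001], [-0.001, 0.001, -1.0]]
ft_force: [0.6, 0.2, 0.3]
width: 0.0004
```

>>> move_arm --commands '[0,0,-13,2,0,0,0,-14,0,0,0,0,-14,-2,0,0,0,-14,-2,0,0,0,0,20,0,0,0,40,40,0,0,0,60,40,0,0,0,60,0,0]'

```text
t: 10.38
tool_pos: [0.5522, -0.3959, 0.1808]
orientation: [[-0.036, 0.999, 0.009], [0.999, 0.036, -0.005], [-0.005, 0.009, -1.0]]
ft_force: [1.1, -0.1, -0.3]
width: 0.0001
```

```bash
python3 - <<'E'
from h import *
print(bot.read_state()['tool_pos'])
im=snap('side');crop(im,150,210,350,384,'s12')
E
```

```text
[ 0.55217736 -0.395931    0.18075812]
```

View pics/s12.png

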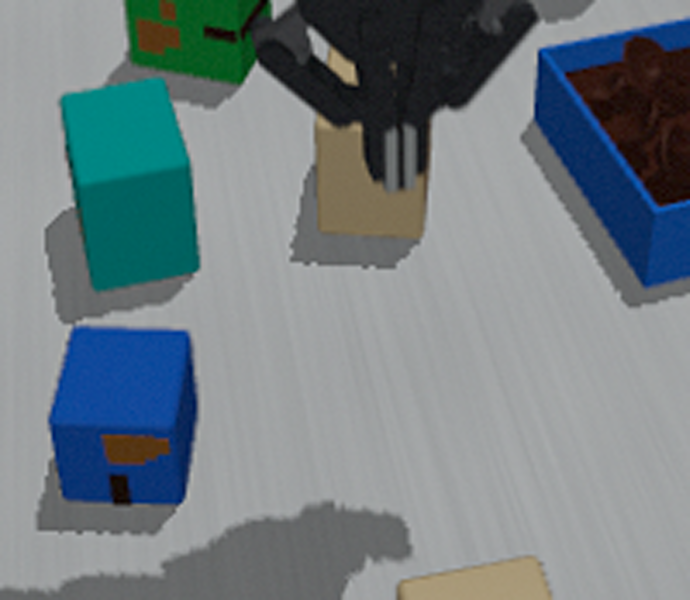

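The small block's top edge is at (470,575), mostly out of the side view, so I'll check it from the top camera. Next, position behind the big block.

>>> move_arm --commands '[0,9,53,0,-0.1,0,9,53,0,-0.1,0,10,53,0,-0.11,0,10,53,0,0,0,10,54,0,0,0,0,0,-50,0,0,0,0,-54,0,0,0,0,0,0]'

```text
t: 11.42
tool_pos: [0.5943, -0.1294, 0.0681]
orientation: [[0.269, 0.963, -0.009], [0.963, -0.268, 0.002], [-0.001, -0.009, -1.0]]
ft_force: [-1.3, -0.4, 0.6]
width: 0.0002
```

```bash
python3 - <<'E'
from h import *
print(bot.read_state()['tool_pos'])
im=snap('side');crop(im,150,180,350,330,'s13')
im=snap('top','t13');crop(im,240,150,512,310,'t13')
E
```

```text
[ 0.5943365  -0.12936448  0.06808506]
```

View pics/s13.png

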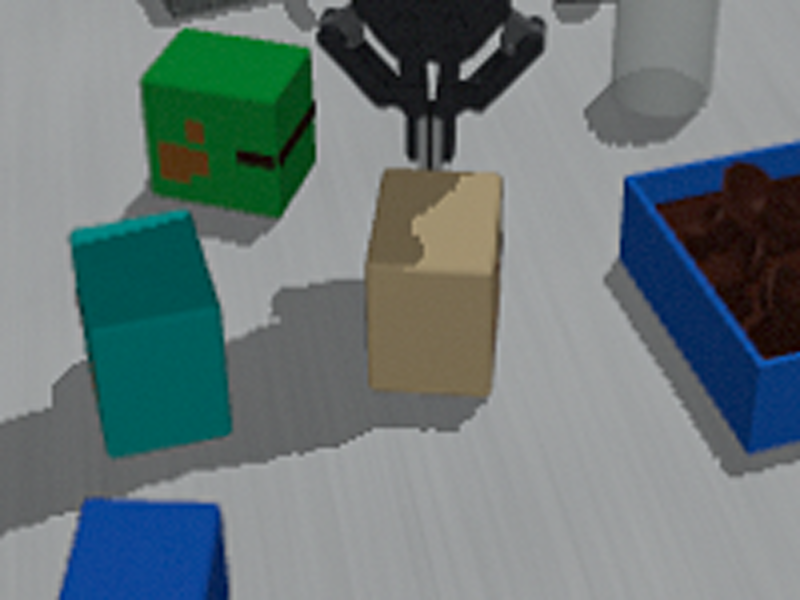

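View pics/t13.png

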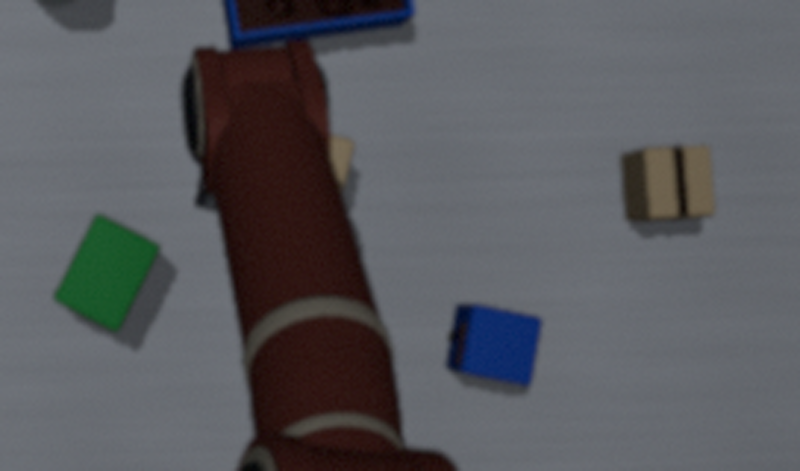

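In the top view the small block at (680,180) has its slit on top. Now push the big block along its own -y.

>>> move_arm --commands '[0,-2,-9,4,0,0,-2,-9,3,0,0,-3,-10,11,0,0,-3,-11,9,0,0,-3,-12,8,0,0,-4,-13,6,0]'

```text
t: 12.28
tool_pos: [0.5804, -0.1952, 0.1128]
orientation: [[0.27, 0.963, 0.001], [0.963, -0.27, -0.0], [0.0, 0.001, -1.0]]
ft_force: [0.5, 0.4, 0.5]
width: -0.0
```

```bash
python3 - <<'E'
from h import *
im=snap('side');crop(im,150,180,350,330,'s14')
E
```

```text
(no output)
```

View pics/s14.png

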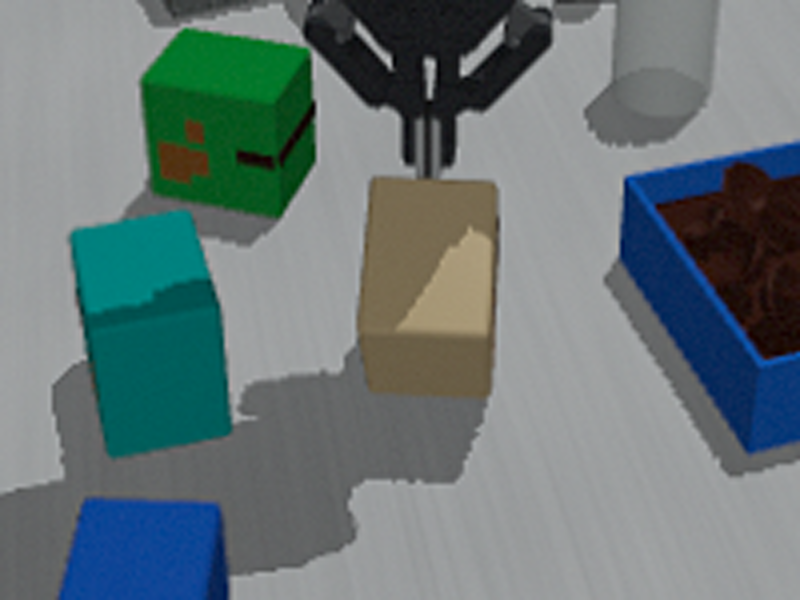

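It's tipping well. Continuing.

>>> move_arm --commands '[0,-4,-14,4,0,0,-4,-14,2,0,0,-4,-14,0,0,0,-4,-14,-2,0,0,-4,-14,-4,0,0,0,0,20,0,0,0,40,30,0,0,0,60,30,0]'

```text
t: 13.32
tool_pos: [0.56, -0.17, 0.19]
orientation: [[0.274, 0.962, -0.001], [0.962, -0.274, -0.001], [-0.001, -0.0, -1.0]]
ft_force: [2.0, 0.7, -0.0]
width: 0.0002
```

```bash
python3 - <<'E'
from h import *
print(bot.read_state()['tool_pos'])
im=snap('side');crop(im,150,180,350,330,'s15')
E
```

```text
[ 0.56003534 -0.1700113   0.18996139]
```

View pics/s15.png

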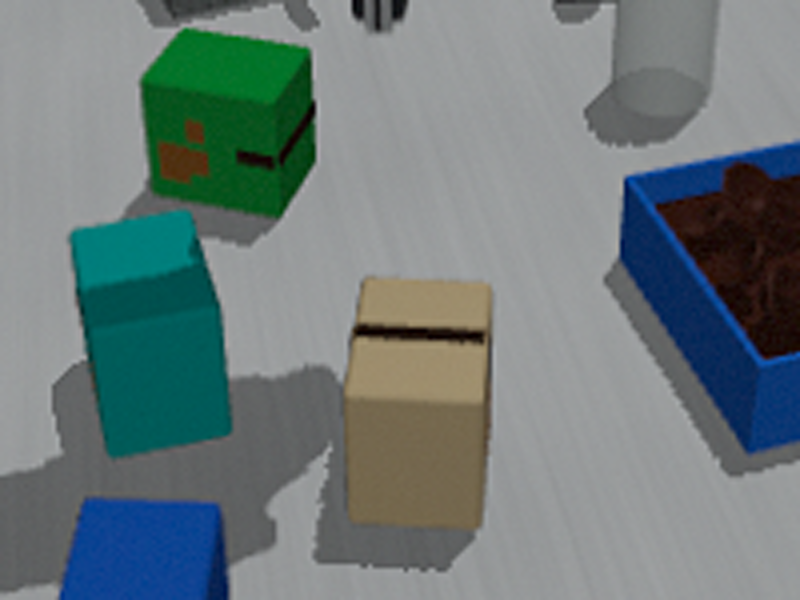

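The big block's slit is on top at (420,332). Next is the lid ear, at about (0.574, 0.178).

>>> move_arm --commands '[0.5,2,58,0,0.172,0.5,2,58,0,0.172,0.5,2,58,0,0.173,0.5,2,58,0,0,0.5,3,58,0,0,0.5,3,56,-30,0,0.5,0,0,-30,0,0.5,0,0,0,0]'

```text
t: 14.38
tool_pos: [0.5725, 0.1756, 0.1275]
orientation: [[-0.243, 0.97, -0.006], [0.97, 0.243, -0.003], [-0.001, -0.007, -1.0]]
ft_force: [0.1, -0.4, 1.1]
width: 0.0427
```

```bash
python3 - <<'E'
from h import *
print(bot.read_state()['tool_pos'])
im=snap('side','s16');crop(im,160,100,290,200,'s16')
im=snap('top','t16')
t=im
for k in cv2.findContours(beige(im),0,2)[0]:
    if cv2.contourArea(k)>150: print(cv2.minAreaRect(k))
crop(im,300,150,512,310,'t16')
E
```

```text
[0.57250182 0.17559886 0.12752507]
((384.0961608886719, 217.01922607421875), (14.708709716796875, 25.10286521911621), 11.309932708740234)
((461.774658203125, 212.52052307128906), (23.44875717163086, 16.477502822875977), 84.80557250976562)
((476.49114990234375, 211.38528442382812), (23.085647583007812, 8.743401527404785), 85.60128784179688)
((365.9449768066406, 212.4420623779297), (19.32535743713379, 24.732912063598633), 12.804266929626465)
((446.455810546875, 45.33628845214844), (18.02665138244629, 100.51020812988281), 86.18592071533203)
((331.0, 20.5), (41.0, 20.0), 90.0)
```

View pics/s16.png

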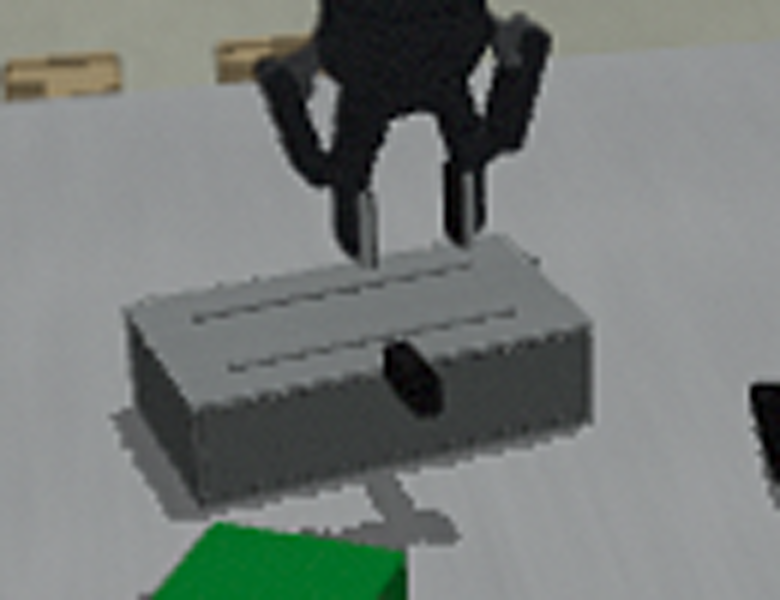

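View pics/t16.png

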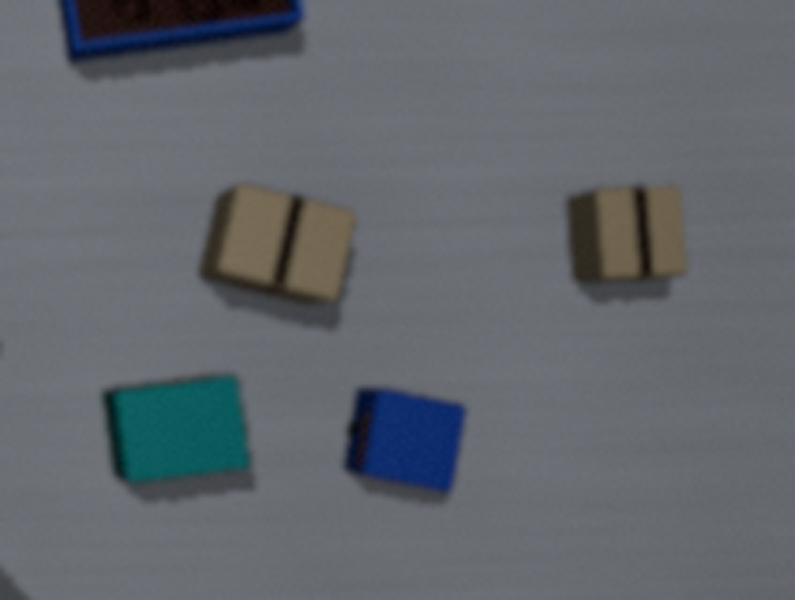

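Both slits are up: big at (288,241) and small at (644,233) in this top crop. Next I'll check where the TCP sits relative to the ear.

```bash
python3 - <<'E'
from h import *
for n,c,im in(('S',S,cv2.imread('pics/side0raw.png')),('T',T,cv2.imread('pics/top0raw.png'))):
    x0,y0,x1,y1={'S':(210,150,245,180),'T':(180,195,212,230)}[n]
    m=(im[y0:y1,x0:x1].max(2)<25).astype(np.uint8)
    m=cv2.morphologyEx(m,cv2.MORPH_OPEN,np.ones((3,3),np.uint8))
    k=max(cv2.findContours(m,0,2)[0],key=cv2.contourArea); print(n,cv2.minAreaRect(k),cv2.boundingRect(k),(x0,y0))
    y=np.array([-0.238,0.971]);cen=np.array([.553,.262])
    for d in (.120,.146,.164):
        p=cen+.06*y-d*y; print(d,p.round(3),c.proj([[*p,.042],[*p,.052],[*p,.062]]).round(1).tolist())
    # ear top
E
```

```text
S ((18.0, 13.0), (10.0, 8.0), 90.0) (14, 8, 9, 11) (210, 150)
0.12 [0.567 0.204] [[226.4, 164.5], [226.2, 161.5], [226.1, 158.5]]
0.146 [0.573 0.178] [[229.7, 168.3], [229.5, 165.3], [229.4, 162.2]]
0.164 [0.578 0.161] [[232.0, 171.0], [231.9, 167.9], [231.8, 164.8]]
T ((12.5, 19.5), (3.0, 3.0), 90.0) (11, 18, 4, 4) (180, 195)
0.12 [0.567 0.204] [[191.5, 215.4], [190.8, 215.1], [190.2, 214.9]]
0.146 [0.573 0.178] [[200.6, 212.9], [200.0, 212.7], [199.4, 212.4]]
0.164 [0.578 0.161] [[206.9, 211.2], [206.4, 210.9], [205.9, 210.6]]
```

The ear prediction matches both views within about 1 px. Descend and grip.

>>> move_arm --commands '[0.5,1,2,-45,0,0.5,0,0,-46,0,0.5,0,0,0,0,0,0,0,0,0,0,0,0,0,0,0,0,0,0,0]'

```text
t: 15.22
tool_pos: [0.5732, 0.1778, 0.0419]
orientation: [[-0.239, 0.971, -0.004], [0.971, 0.239, -0.002], [-0.001, -0.004, -1.0]]
ft_force: [-6.1, -2.1, 5.4]
width: 0.0132
```

```bash
python3 - <<'E'
from h import *
im=snap('side','s17');crop(im,160,100,290,200,'s17')
E
```

```text
(no output)
```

View pics/s17.png

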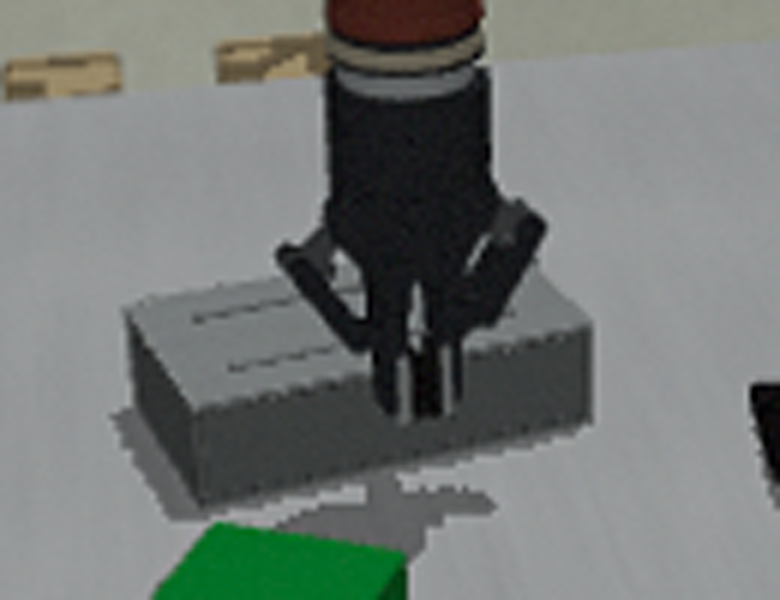

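>>> move_arm --commands '[0,-0.5,2,25,0,0,-1.5,6.5,24.5,0,0,-2.5,10.5,23,0,0,-3.5,14,21,0,0,-4.5,17.5,18,0,0,0,0,0,0]'

```text
t: 16.02
tool_pos: [0.5605, 0.2328, 0.1529]
orientation: [[-0.243, 0.97, -0.001], [0.97, 0.243, 0.004], [0.004, -0.0, -1.0]]
ft_force: [-3.9, 3.8, -6.4]
width: 0.013
```

```bash
python3 - <<'E'
from h import *
im=snap('side','s18');crop(im,160,100,290,200,'s18')
E
```

```text
(no output)
```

View pics/s18.png

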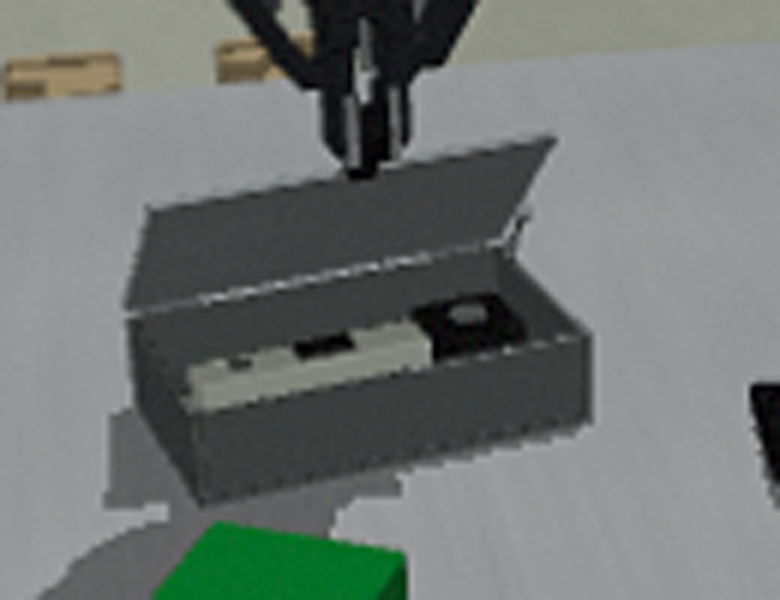

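The lid is rising at about 50° and the thermometer is visible with its head toward +x. I'll take it past the snap and release.

>>> move_arm --commands '[0,-5,20,15,0,0,-5.5,22,11,0,0,-6,24,7,0,0.5,0,0,0,0,0.5,0,0,0,0,0.5,0,0,0,0,0.5,0,0,40,0,0.5,0,0,40,0]'

```text
t: 17.08
tool_pos: [0.547, 0.294, 0.2651]
orientation: [[-0.24, 0.971, 0.0], [0.971, 0.24, -0.001], [-0.001, -0.0, -1.0]]
ft_force: [0.4, 0.3, -0.6]
width: 0.0425
```

```bash
python3 - <<'E'
from h import *
im=snap('side','s19');crop(im,160,100,290,200,'s19')
E
```

```text
(no output)
```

View pics/s19.png

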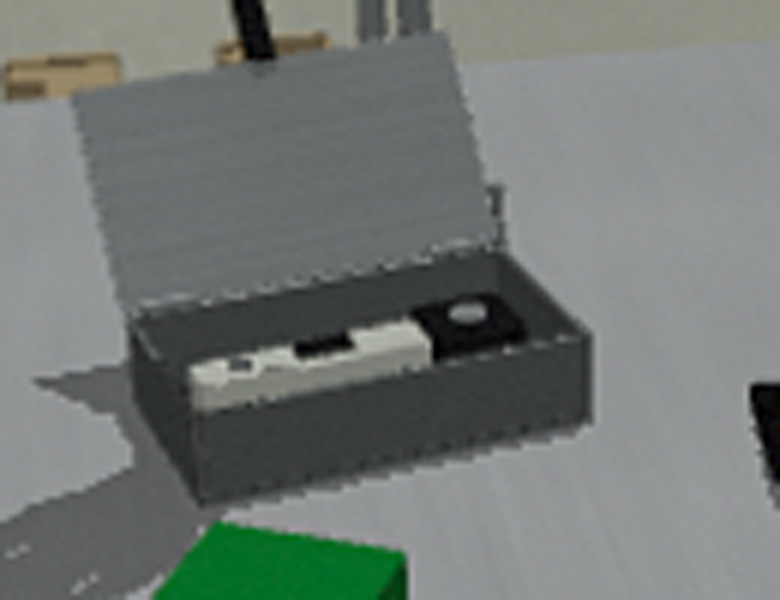

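The lid is fully open and leaning back. I'll step aside, turn the jaws across the handle (-π/2) and measure the thermometer.

>>> move_arm --commands '[0.6,0,-50,0,-0.175,0.6,0,-50,0,-0.175,0.6,0,-50,0,-0.175,0.6,0,-50,0,-0.175,0.6,0,0,0,-0.175,0.6,0,0,0,-0.175,0.6,0,0,0,-0.175,0.6,0,0,0,-0.175]'

```text
t: 18.12
tool_pos: [0.5467, 0.0942, 0.2645]
orientation: [[0.918, 0.397, 0.001], [0.397, -0.918, -0.0], [0.001, 0.001, -1.0]]
ft_force: [-0.1, -0.1, -0.4]
width: 0.0516
```

>>> move_arm --commands '[0.6,0,0,0,-0.171,0.6,0,0,0,0]'

```text
t: 18.38
tool_pos: [0.5466, 0.0946, 0.2644]
orientation: [[0.97, 0.242, 0.001], [0.242, -0.97, -0.0], [0.001, 0.001, -1.0]]
ft_force: [-0.4, 0.9, -0.0]
width: 0.0512
```

```bash
python3 - <<'E'
from h import *
s=bot.read_state();print(np.round(s['q'],2),s['tool_pos'].round(3) if hasattr(s['tool_pos'],'round') else s['tool_pos'])
im=snap('side','s20');crop(im,160,100,290,200,'s20')
im=snap('top','t20');crop(im,100,150,260,270,'t20')
E
```

```text
[-0.18  0.43 -0.05  1.66  0.02  1.05 -1.56] [0.547 0.095 0.264]
```

View pics/s20.png

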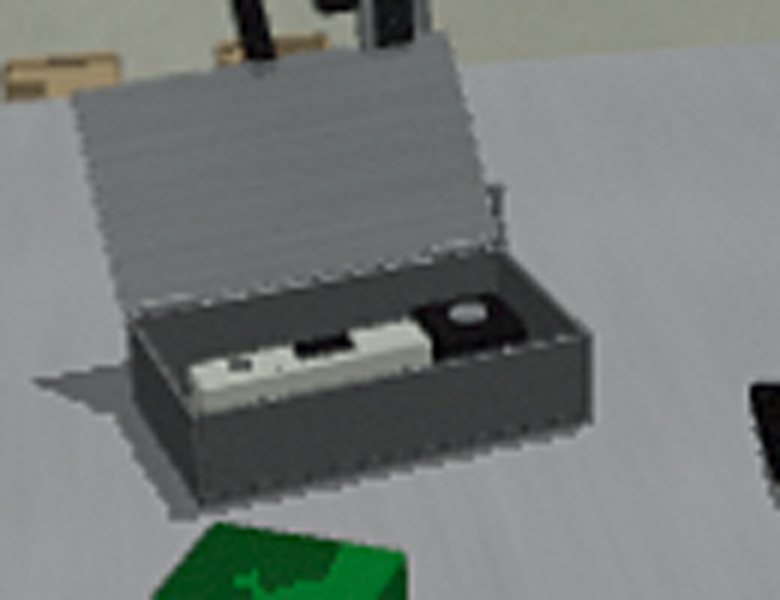

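View pics/t20.png

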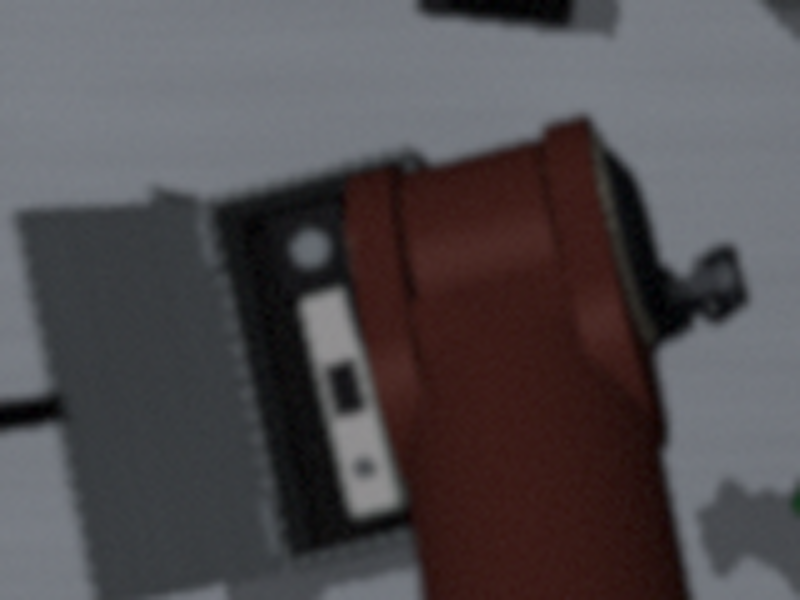

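```bash
python3 - <<'E'
from h import *
t=np.array([(300,297),(345,288),(402,508),(349,522)],float)/5+[100,150]
s=np.array([(410,317),(432,337),(197,387),(188,366)],float)/6+[160,100]
print(tri(s,t).round(3)); X=T.plane(t,.037); print(X.round(3)); Y=S.plane(s,.037);print(Y.round(3))
for X in(X,Y):
    h=(X[0]+X[1])/2;r=(X[2]+X[3])/2;d=h-r;print('len',np.linalg.norm(d),'yaw',np.arctan2(d[1],d[0]),'origin',(r+d*90/125).round(3))
# head disc
print('disc',tri([[467/6+160,313/6+100]],[[311/5+100,248/5+150]]).round(3))
c=T.plane(np.array([(20,212),(212,205),(95,598),(285,552)],float)/5+[100,150],.052);print('hinge',c[1].round(3),c[3].round(3),((c[1]+c[3])/2).round(3))
E
```

```text
[[0.586 0.293 0.035]
 [0.592 0.268 0.035]
 [0.47  0.236 0.036]
 [0.465 0.266 0.033]]
[[0.586 0.293 0.037]
 [0.591 0.267 0.037]
 [0.469 0.236 0.037]
 [0.462 0.265 0.037]]
[[0.585 0.289 0.037]
 [0.593 0.264 0.037]
 [0.47  0.234 0.037]
 [0.467 0.258 0.037]]
len 0.12652199565262248 yaw 0.23489105637653235 origin [0.554 0.272 0.037]
len 0.12406679387437201 yaw 0.24815396210133564 origin [0.555 0.268 0.037]
disc [[0.614 0.286 0.038]]
hinge [0.637 0.338 0.052] [0.446 0.297 0.052] [0.542 0.318 0.052]
```

The triangulated handle top is at 33–37 mm (37 expected), the length is 125 mm as given, and the origin is about (0.5545, 0.270). Descend over it.

>>> move_arm --commands '[0.6,3,58,0,0,0.6,3,58,0,0,0.6,2,59,0,0,0.6,0,0,-50,0,0.6,0,0,-50,0,0.6,0,0,-50,0,0.6,0,0,-30,0,0.6,0,0,0,0]'

```text
t: 19.48
tool_pos: [0.5528, 0.269, 0.0815]
orientation: [[0.97, 0.243, -0.005], [0.243, -0.97, -0.002], [-0.006, 0.001, -1.0]]
ft_force: [-0.2, -0.1, -0.4]
width: 0.0515
```

```bash
python3 - <<'E'
from h import *
s=bot.read_state();print(np.round(s['tool_pos'],4))
im=snap('side','s21');crop(im,160,100,290,200,'s21')
E
```

```text
[0.5528 0.269  0.0815]
```

View pics/s21.png

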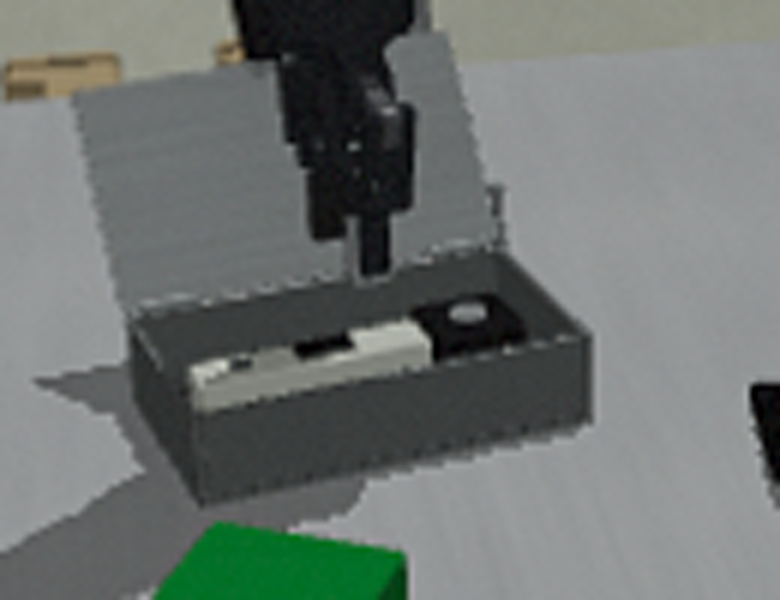

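The gripper is over the handle with its near finger at (375,250), and the lid is clear. Descend and grip.

>>> move_arm --commands '[0.6,1,1,-35,0,0.6,0,0,-25,0,0.6,0,0,-12,0,0.6,0,0,0,0,0.2,0,0,0,0,0.1,0,0,0,0,0.1,0,0,0,0,0.1,0,0,0,0]'

```text
t: 20.52
tool_pos: [0.5566, 0.2718, 0.0137]
orientation: [[0.97, 0.241, 0.003], [0.241, -0.97, 0.002], [0.003, -0.001, -1.0]]
ft_force: [-0.8, 1.0, 7.2]
width: 0.0268
```

>>> move_arm --commands '[0.1,0,0,20,0,0.1,0,0,30,0,0.1,0,0,40,0,0.1,0,0,40,0,0.1,0,0,40,0,0.1,0,0,0,0]'

```text
t: 21.28
tool_pos: [0.5574, 0.2723, 0.1866]
orientation: [[0.97, 0.241, 0.008], [0.241, -0.97, 0.004], [0.009, -0.002, -1.0]]
ft_force: [-0.2, 0.4, -1.8]
width: 0.0266
```

```bash
python3 - <<'E'
from h import *
s=bot.read_state();print(np.round(s['tool_pos'],4),s['width'],np.round(s['ft_force'],1))
im=snap('side','s22');crop(im,160,60,290,160,'s22')
im=snap('top','t22');crop(im,300,150,512,310,'t22')
E
```

```text
[0.5574 0.2723 0.1866] 0.02656154344746898 [-0.2  0.4 -1.8]
```

View pics/s22.png

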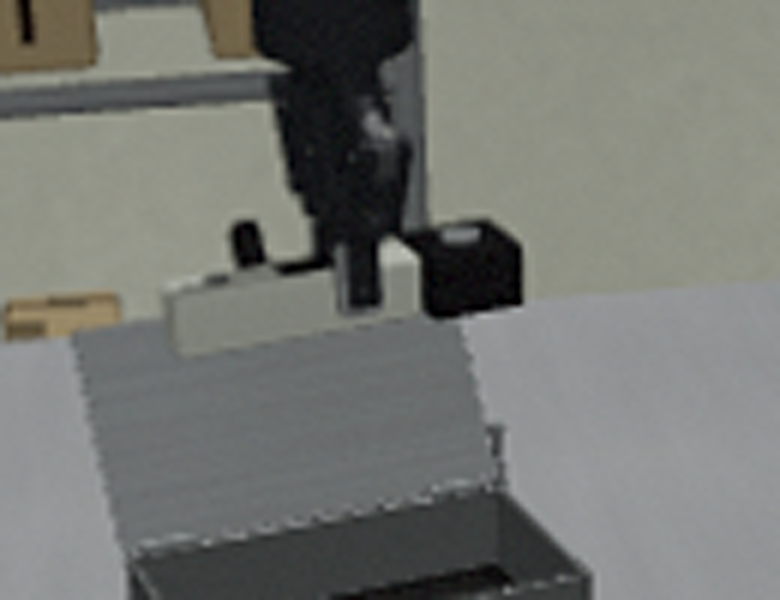

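View pics/t22.png

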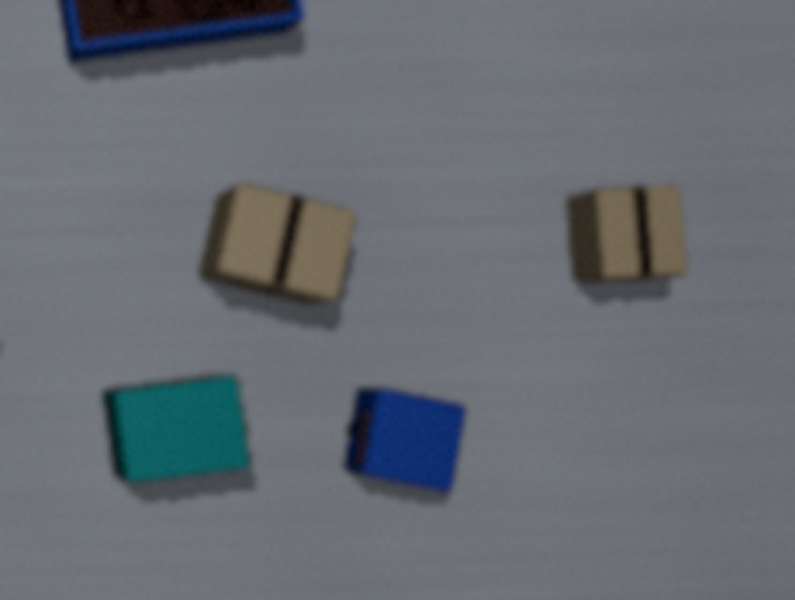

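The thermometer is level in the grip and the blocks are unchanged: slit centres in the crop are big (289,241) and small (643,233). Next I'll compute the hover targets.

```bash
python3 - <<'E'
from h import *
im=cv2.imread('pics/t22raw.png')
def slit(c,z):
    print(T.plane(np.array([c],float)/3.75+[300,150],z).round(4))
slit((289,241),.088);slit((643,233),.064)
s=cv2.imread('pics/s22raw.png')
# side big slit ends from s15 crop (scale4, off 150,180): (355,330),(485,336)
print(S.plane(np.array([(355,330),(486,336)],float)/4+[150,180],.088).mean(0).round(4))
print('tri',tri(np.array([[420.5,333]])/4+[150,180],np.array([[289,241.]])/3.75+[300,150]).round(4))
E
```

```text
[[ 0.5547 -0.2936  0.088 ]]
[[ 0.5552 -0.5565  0.064 ]]
[ 0.5563 -0.2941  0.088 ]
tri [[ 0.5556 -0.2937  0.0877]]
```

The triangulated slit height is 87.7 mm, which confirms it is the big block. Moving over it.

>>> move_arm --commands '[0.1,-3,-30,0,0,0.1,-5,-50,0,0,0.1,-6,-55,0,0,0.1,-6,-55,0,0,0.1,-6,-55,0,0,0.1,-6,-55,0,0,0.1,-6,-55,0,0,0.1,-6,-55,0,0]'

```text
t: 22.38
tool_pos: [0.5096, -0.1402, 0.1802]
orientation: [[0.97, 0.242, -0.004], [0.242, -0.97, 0.001], [-0.004, -0.002, -1.0]]
ft_force: [0.2, 0.8, -1.6]
width: 0.0271
```

>>> move_arm --commands '[0.1,-5,-55,0,0,0.1,-5,-50,0,0,0.1,-3,-35,-10,0,0.1,-1,-20,-15,0,0.1,0,-10,-13,0,0.1,0,0,0,0]'

```text
t: 23.12
tool_pos: [0.4965, -0.3072, 0.1418]
orientation: [[0.97, 0.242, -0.004], [0.242, -0.97, 0.003], [-0.003, -0.004, -1.0]]
ft_force: [-0.2, 0.9, -1.4]
width: 0.027
```

```bash
python3 - <<'E'
from h import *
s=bot.read_state();print(np.round(s['tool_pos'],4),s['width'],np.round(s['orientation'],3).tolist())
im=snap('side','s23');crop(im,130,140,350,305,'s23')
im=snap('top','t23');crop(im,300,150,512,310,'t23')
E
```

```text
[ 0.4965 -0.3072  0.1418] 0.026955200811684423 [[0.97, 0.242, -0.004], [0.242, -0.97, 0.003], [-0.003, -0.004, -1.0]]
```

View pics/s23.png

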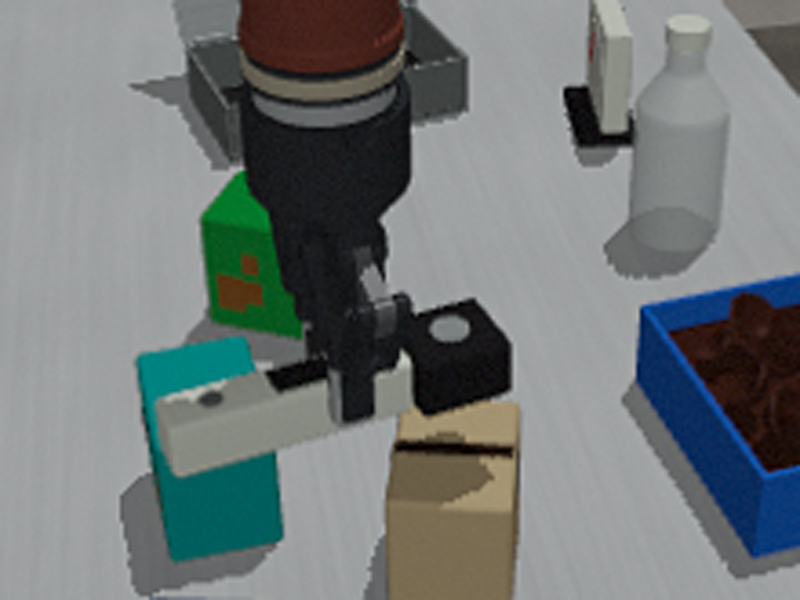

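View pics/t23.png

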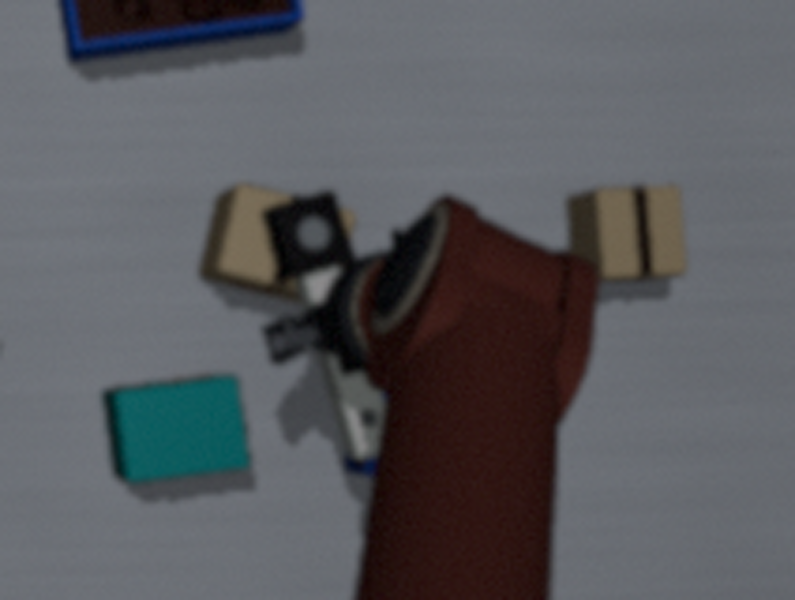

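```bash
python3 - <<'E'
from h import *
s=bot.read_state();print(np.round(s['tool_pos'],4))
print(tri(np.array([[450,328]])/3.636+[130,140],np.array([[315,233.]])/3.75+[300,150]).round(4))
E
```

```text
[ 0.4981 -0.3066  0.1437]
[[ 0.5543 -0.2933  0.1667]]
```

The head disc is within 2 mm of the slit middle, with the underside about 45 mm above it. Hold for over 3 s.

>>> move_arm --commands '[0.1,0,0,0,0,0.1,0,0,0,0,0.1,0,0,0,0,0.1,0,0,0,0,0.1,0,0,0,0,0.1,0,0,0,0,0.1,0,0,0,0,0.1,0,0,0,0]'

```text
t: 24.22
tool_pos: [0.4974, -0.3088, 0.1439]
orientation: [[0.97, 0.241, -0.0], [0.241, -0.97, 0.0], [-0.0, -0.0, -1.0]]
ft_force: [-0.5, -0.4, -2.3]
width: 0.0271
```

>>> move_arm --commands '[0.1,0,0,0,0,0.1,0,0,0,0,0.1,0,0,0,0,0.1,0,0,0,0,0.1,0,0,0,0,0.1,0,0,0,0,0.1,0,0,0,0,0.1,0,0,0,0]'

```text
t: 25.22
tool_pos: [0.4974, -0.3088, 0.1439]
orientation: [[0.97, 0.241, -0.0], [0.241, -0.97, 0.0], [0.0, -0.0, -1.0]]
ft_force: [-0.7, 0.2, -1.8]
width: 0.027
```

>>> move_arm --commands '[0.1,0,0,0,0,0.1,0,0,0,0,0.1,0,0,0,0,0.1,0,0,0,0,0.1,0,0,0,0,0.1,0,0,0,0,0.1,0,0,0,0,0.1,0,0,0,0]'

```text
t: 26.22
tool_pos: [0.4974, -0.3088, 0.1439]
orientation: [[0.97, 0.241, 0.0], [0.241, -0.97, 0.0], [0.0, -0.0, -1.0]]
ft_force: [0.6, 0.1, -2.7]
width: 0.0269
```

>>> move_arm --commands '[0.1,0,0,0,0,0.1,0,0,0,0,0.1,0,0,0,0,0.1,0,0,0,0,0.1,0,0,0,0,0.1,0,0,0,0]'

```text
t: 26.98
tool_pos: [0.4974, -0.3088, 0.1439]
orientation: [[0.97, 0.241, 0.0], [0.241, -0.97, 0.0], [0.0, -0.0, -1.0]]
ft_force: [-0.0, -0.5, -1.6]
width: 0.0271
```

```bash
python3 - <<'E'
from h import *
s=bot.read_state();print(np.round(s['tool_pos'],4))
im=snap('top','t24');crop(im,300,150,512,310,'t24')
im=snap('side','s24');crop(im,130,140,350,305,'s24')
E
```

```text
[ 0.4974 -0.3088  0.1439]
```

View pics/t24.png

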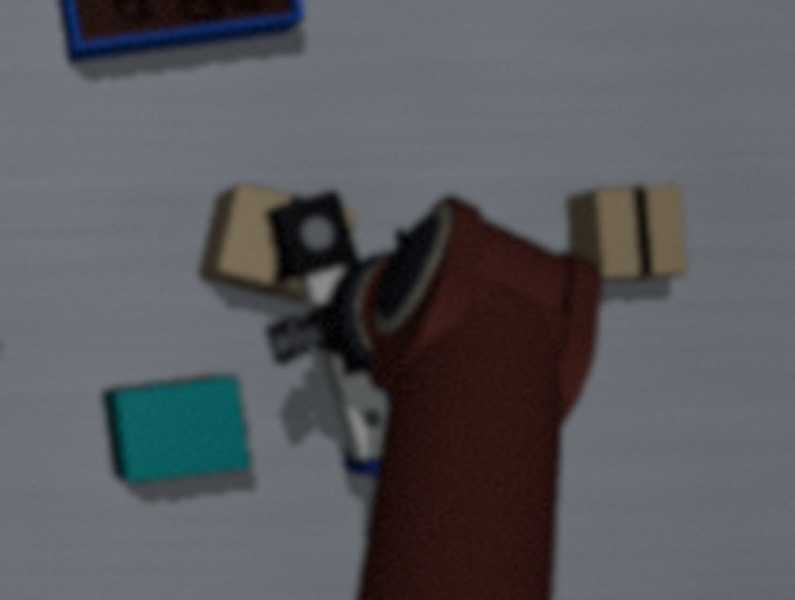

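The small block hasn't moved. Go to it.

>>> move_arm --commands '[0.1,0,-40,0,0,0.1,1,-55,0,0,0.1,1,-55,0,0,0.1,0,-50,0,0,0.1,0,-35,-7,0,0.1,0,-18,-7,0,0.1,0,-9,-7,0,0.1,0,0,0,0]'

```text
t: 28.08
tool_pos: [0.4988, -0.5702, 0.1215]
orientation: [[0.97, 0.241, -0.002], [0.241, -0.97, 0.002], [-0.001, -0.003, -1.0]]
ft_force: [0.1, -0.0, -1.5]
width: 0.027
```

```bash
python3 - <<'E'
from h import *
im=snap('top','t25');crop(im,340,130,512,260,'t25')
im=snap('side','s25');crop(im,130,220,350,384,'s25')
s=bot.read_state();print(np.round(s['tool_pos'],4))
E
```

```text
[ 0.5002 -0.5694  0.123 ]
```

View pics/t25.png

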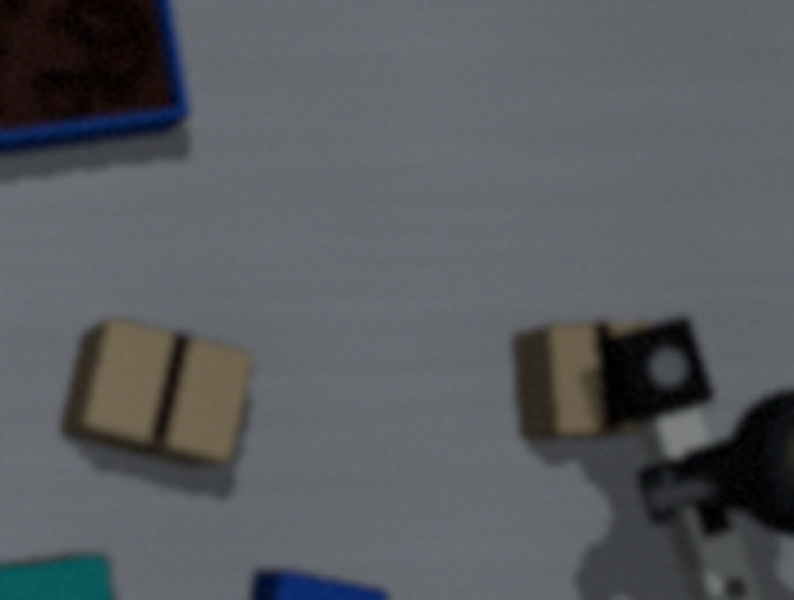

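View pics/s25.png

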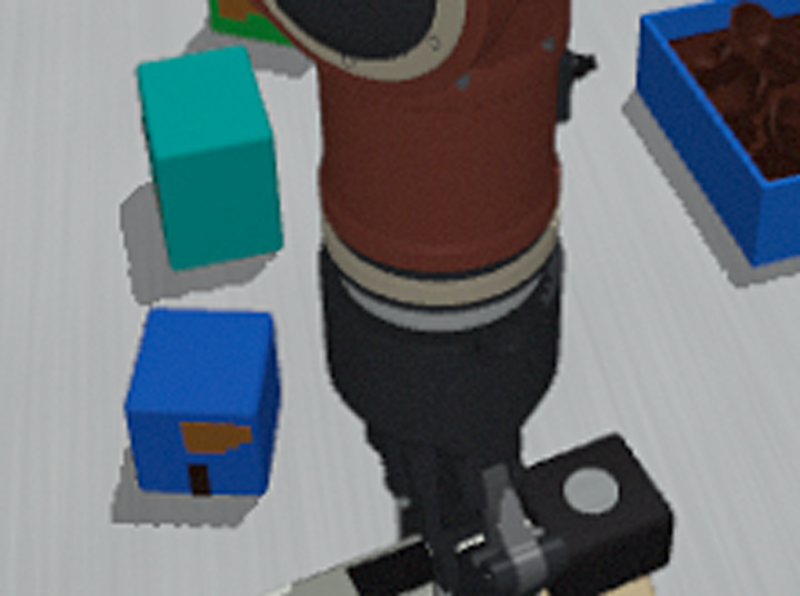

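```bash
python3 - <<'E'
from h import *
print(tri(np.array([[591,491]])/3.636+[130,220],np.array([[669,367.]])/4.616+[340,130]).round(4))
print(T.plane(np.array([[669,367.]])/4.616+[340,130],.148))
# small block visible edge & slit top end
print(T.plane(np.array([[602,325.],[552,325],[556,436],[520,335]])/4.616+[340,130],.064).round(4))
E
```

```text
[[ 0.5561 -0.556   0.1475]]
[[ 0.55514859 -0.55562599  0.148     ]]
[[ 0.5871 -0.556   0.064 ]
 [ 0.5879 -0.5259  0.064 ]
 [ 0.5229 -0.5237  0.064 ]
 [ 0.5825 -0.5064  0.064 ]]
```

The disc is at (0.556, -0.556), matching the slit middle at (0.555, -0.5565), and the underside is about 50 mm above. Hold.

>>> move_arm --commands '[0.1,0,0,0,0,0.1,0,0,0,0,0.1,0,0,0,0,0.1,0,0,0,0,0.1,0,0,0,0,0.1,0,0,0,0,0.1,0,0,0,0,0.1,0,0,0,0]'

```text
t: 29.18
tool_pos: [0.4994, -0.5708, 0.1229]
orientation: [[0.97, 0.241, -0.0], [0.241, -0.97, 0.0], [-0.0, -0.0, -1.0]]
ft_force: [-0.2, 1.4, -1.8]
width: 0.0265
```

>>> move_arm --commands '[0.1,0,0,0,0,0.1,0,0,0,0,0.1,0,0,0,0,0.1,0,0,0,0,0.1,0,0,0,0,0.1,0,0,0,0,0.1,0,0,0,0,0.1,0,0,0,0]'

```text
t: 30.18
tool_pos: [0.4994, -0.5708, 0.1229]
orientation: [[0.97, 0.241, -0.0], [0.241, -0.97, 0.0], [0.0, -0.0, -1.0]]
ft_force: [1.0, 1.0, -2.0]
width: 0.0268
```

>>> move_arm --commands '[0.1,0,0,0,0,0.1,0,0,0,0,0.1,0,0,0,0,0.1,0,0,0,0,0.1,0,0,0,0,0.1,0,0,0,0,0.1,0,0,0,0,0.1,0,0,0,0]'

```text
t: 31.18
tool_pos: [0.4994, -0.5708, 0.123]
orientation: [[0.97, 0.241, 0.0], [0.241, -0.97, 0.0], [0.0, -0.0, -1.0]]
ft_force: [-0.4, -0.2, -1.4]
width: 0.0275
```

>>> move_arm --commands '[0.1,0,0,0,0,0.1,0,0,0,0,0.1,0,0,0,0,0.1,0,0,0,0]'

```text
t: 31.68
tool_pos: [0.4994, -0.5708, 0.123]
orientation: [[0.97, 0.241, 0.0], [0.241, -0.97, 0.0], [0.0, -0.0, -1.0]]
ft_force: [0.5, -0.0, -2.1]
width: 0.0269
```

```bash
python3 - <<'E'
from h import *
im=snap('top','t26');crop(im,340,130,512,260,'t26')
s=bot.read_state();print(np.round(s['tool_pos'],4))
E
```

```text
[ 0.4994 -0.5708  0.1229]
```

View pics/t26.png

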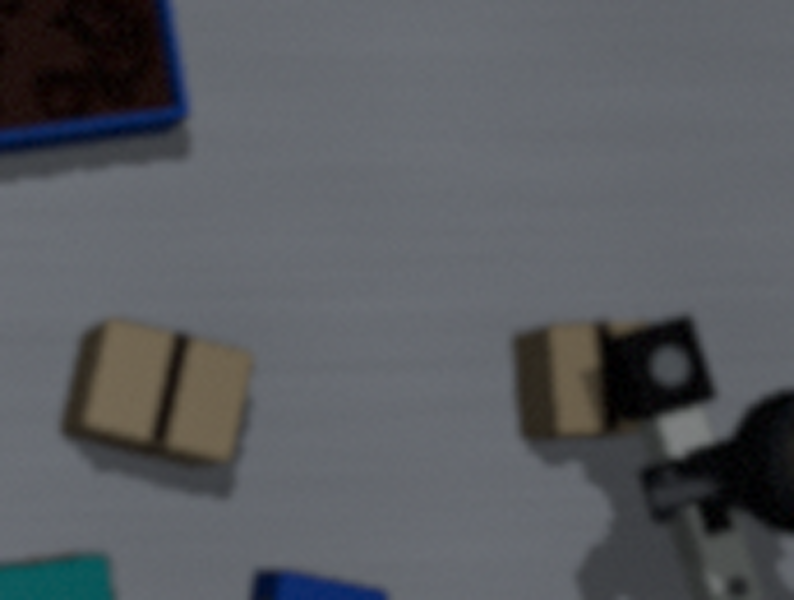

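The hold is done (over 3.5 s) and the block did not move. Return to the case.

>>> move_arm --commands '[0.1,0,0,35,0,0.1,0,30,29,0,0.1,2,50,0,0,0.1,4,55,0,0,0.1,4,55,0,0,0.1,4,55,0,0,0.1,4,55,0,0,0.1,4,55,0,0]'

```text
t: 32.72
tool_pos: [0.5217, -0.2141, 0.1875]
orientation: [[0.97, 0.241, 0.001], [0.241, -0.97, -0.0], [0.001, 0.001, -1.0]]
ft_force: [-0.1, -0.2, -2.5]
width: 0.0269
```

>>> move_arm --commands '[0.1,4,55,0,0,0.1,4,55,0,0,0.1,4,55,0,0,0.1,4,55,0,0,0.1,4,55,0,0,0.1,4,55,0,0,0.1,4,55,0,0,0.1,4,50,0,0]'

```text
t: 33.72
tool_pos: [0.5535, 0.2216, 0.1874]
orientation: [[0.97, 0.242, 0.001], [0.242, -0.97, 0.001], [0.001, -0.0, -1.0]]
ft_force: [0.9, -0.1, -1.4]
width: 0.0267
```

>>> move_arm --commands '[0.1,4,30,0,0,0.1,3,18,0,0,0.1,0,0,0,0,0.1,0,0,0,0]'

```text
t: 34.22
tool_pos: [0.5608, 0.2646, 0.1869]
orientation: [[0.971, 0.239, -0.0], [0.239, -0.971, -0.002], [-0.001, 0.002, -1.0]]
ft_force: [-0.4, -0.8, -1.9]
width: 0.0268
```

```bash
python3 - <<'E'
from h import *
im=snap('side','s27');crop(im,160,60,310,200,'s27')
s=bot.read_state();print(np.round(s['tool_pos'],4))
E
```

```text
[0.5609 0.2645 0.187 ]
```

View pics/s27.png

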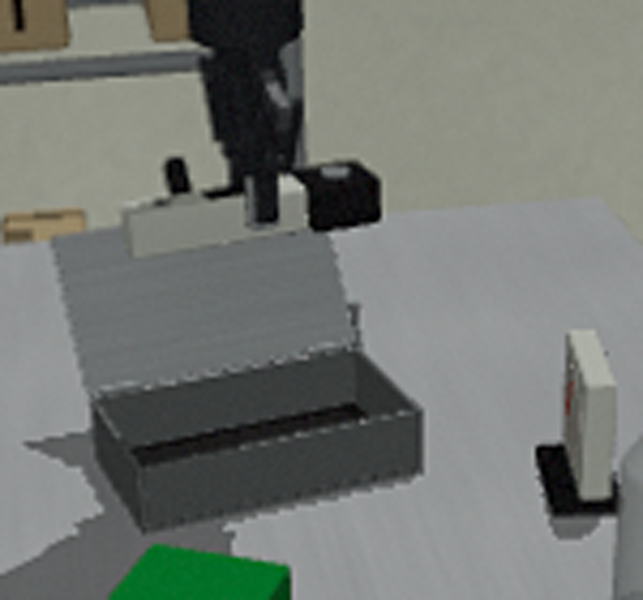

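>>> move_arm --commands '[0.1,-4,2,-45,0,0.1,0,0,-45,0,0.1,0,0,-40,0,0.1,0,0,-25,0,0.1,0,0,-10,0,0.1,0,0,-6,0,0.1,0,0,0,0]'

```text
t: 35.15
tool_pos: [0.557, 0.2691, 0.0166]
orientation: [[0.971, 0.241, 0.001], [0.241, -0.971, 0.001], [0.001, -0.0, -1.0]]
ft_force: [0.6, 0.0, -1.7]
width: 0.0266
```

```bash
python3 - <<'E'
from h import *
im=snap('side','s28');crop(im,160,100,290,200,'s28')
s=bot.read_state();print(np.round(s['tool_pos'],4),np.round(s['ft_force'],1))
E
```

```text
[0.5572 0.2693 0.017 ] [-0.2  0.1 -0.6]
```

View pics/s28.png

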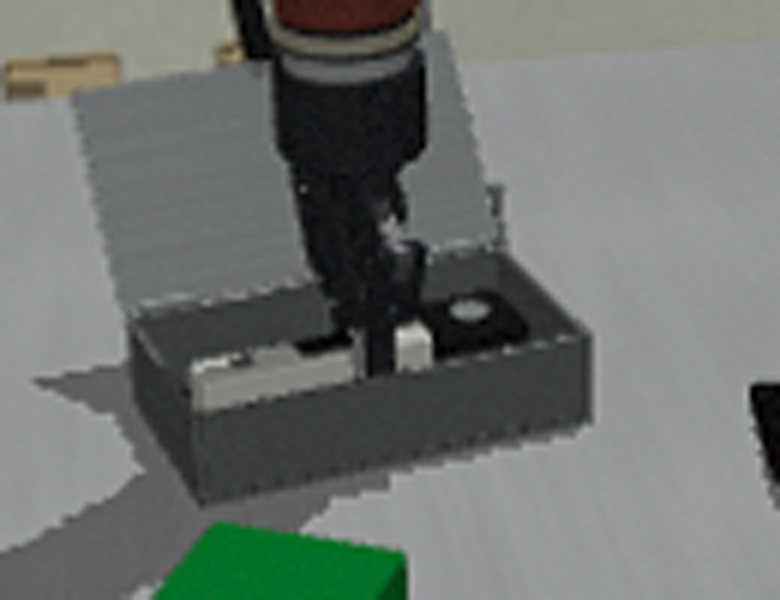

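>>> move_arm --commands '[0.1,0,0,-2,0,0.6,0,0,0,0,0.6,0,0,0,0,0.6,0,0,0,0,0.6,0,0,30,0,0.6,0,0,40,0,0.6,0,0,50,0,0.3,0,0,50,0]'

```text
t: 36.2
tool_pos: [0.5562, 0.2691, 0.1855]
orientation: [[0.97, 0.241, -0.0], [0.241, -0.97, 0.0], [-0.0, -0.0, -1.0]]
ft_force: [0.2, 0.3, 0.6]
width: 0.0344
```

>>> move_arm --commands '[0,0,0,55,0,0,-12,45,0,0,0,-12,45,0,0,0,-12,45,0,0,0,-12,43,0,0,0,0,0,0,0]'

```text
t: 36.95
tool_pos: [0.5043, 0.4527, 0.2384]
orientation: [[0.968, 0.25, -0.003], [0.25, -0.968, 0.003], [-0.002, -0.004, -1.0]]
ft_force: [-0.1, 0.4, 0.0]
width: -0.0003
```

```bash
python3 - <<'E'
from h import *
im=snap('side','s29');crop(im,140,60,300,180,'s29')
im=snap('top','t29');crop(im,80,150,240,270,'t29')
s=bot.read_state();print(np.round(s['tool_pos'],4),np.round(s['ft_force'],1),s['width'],np.round(s['q'],2))
E
```

```text
[0.5082 0.447  0.2386] [ 0.7  0.  -0.6] 5.7628807051334e-06 [-0.71  0.66 -0.08  1.32  0.05  1.17 -2.12]
```

View pics/s29.png

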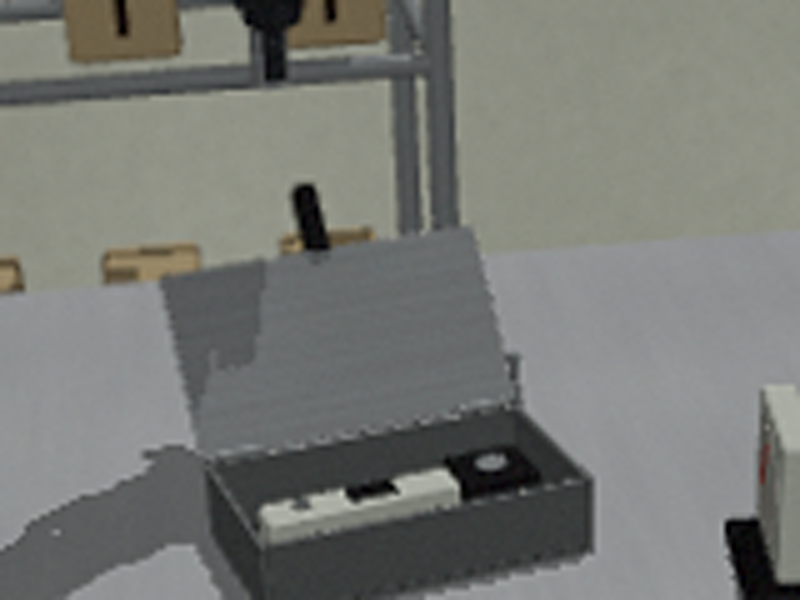

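View pics/t29.png

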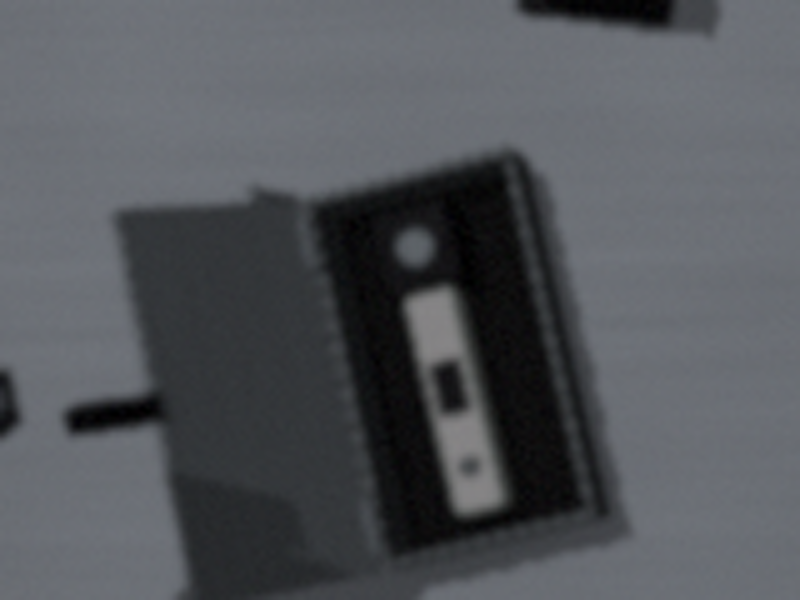

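The thermometer lies flat in the case, handle at (455,400) and head at (415,245) in the top crop. The ear tip is at (303,190) in the side crop and (72,418) in the top crop. I'll triangulate it.

```bash
python3 - <<'E'
from h import *
print(tri(np.array([[303,190],[319,247]])/5+[140,60],np.array([[72,419.],[158,408]])/5+[80,150]).round(4))
print(T.plane(np.array([[430,293],[485,510]])/5+[80,150],.037).round(3))
E
```

```text
[[0.5177 0.4235 0.176 ]
 [0.5234 0.3893 0.1492]]
[[0.588 0.276 0.037]
 [0.468 0.245 0.037]]
```

>>> move_arm --commands '[0,3,4,-40,0,0,0,0,-40,0,0,0,0,0,0,0,4,-16,0,0,0,4,-16,0,0,0,4,-16,0,0,0,4,-16,0,0,0,0,0,0,0]'

```text
t: 38.05
tool_pos: [0.5276, 0.3936, 0.1679]
orientation: [[0.97, 0.243, 0.006], [0.243, -0.97, 0.016], [0.01, -0.014, -1.0]]
ft_force: [-7.8, 7.3, 22.1]
width: -0.0001
```

```bash
python3 - <<'E'
from h import *
im=snap('side','s30');crop(im,140,60,300,180,'s30')
s=bot.read_state();print(np.round(s['tool_pos'],4),np.round(s['ft_force'],1))
E
```

```text
[0.5274 0.3941 0.1677] [-8.2  8.2 21.7]
```

View pics/s30.png

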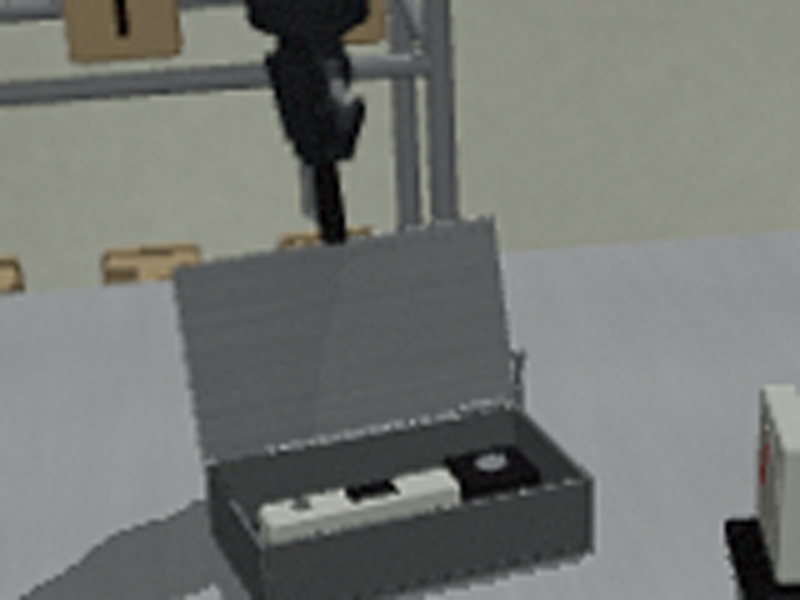

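The lid is moving, but the ear is bearing up on the finger root (Fz 22 N). I'll ease off, raise the tip and go on.

>>> move_arm --commands '[0,-1,4,10,0,0,0,0,14,0,0,0,0,0,0]'

```text
t: 38.48
tool_pos: [0.5277, 0.39, 0.184]
orientation: [[0.971, 0.24, 0.002], [0.24, -0.971, 0.0], [0.002, 0.0, -1.0]]
ft_force: [-0.6, 1.3, 1.1]
width: 0.0003
```

```bash
python3 - <<'E'
from h import *
im=snap('side','s31');crop(im,140,60,300,180,'s31')
im=snap('top','t31');crop(im,80,150,240,270,'t31')
s=bot.read_state();print(np.round(s['tool_pos'],4),np.round(s['ft_force'],1))
E
```

```text
[0.527  0.3903 0.1827] [-0.4  1.1  0.8]
```

View pics/s31.png

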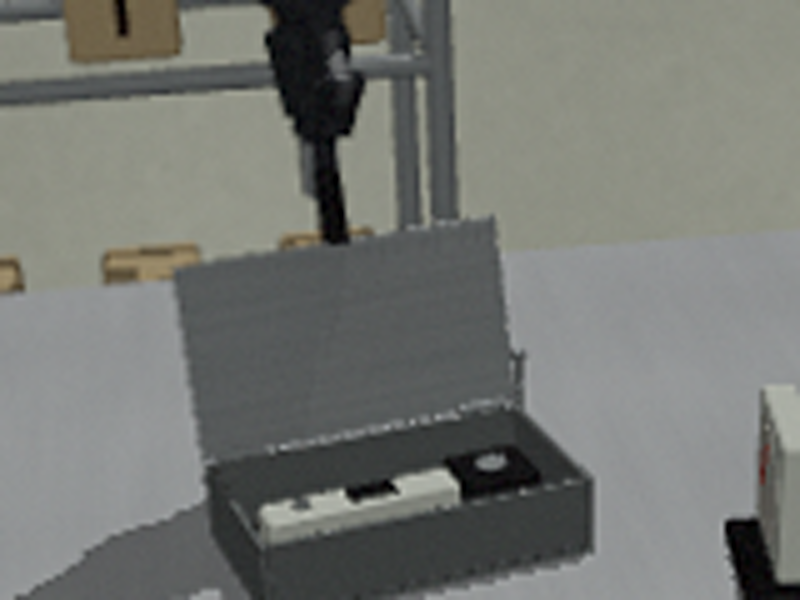

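View pics/t31.png

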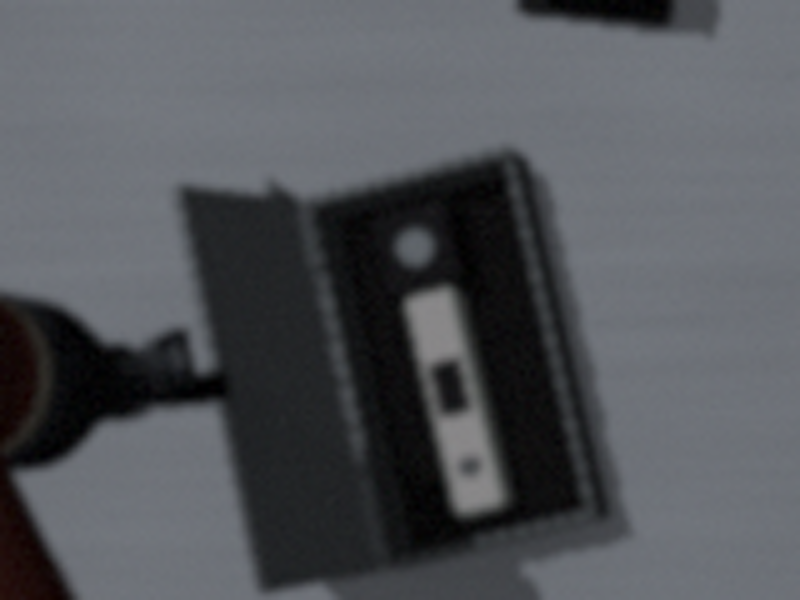

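>>> move_arm --commands '[0,3,-12,8,0,0,3,-14,5,0,0,4,-15,0,0,0,4,-15,0,0,0,4,-15,0,0,0,0,0,0,0]'

```text
t: 39.33
tool_pos: [0.5455, 0.3173, 0.1958]
orientation: [[0.971, 0.238, 0.0], [0.238, -0.971, -0.002], [-0.0, 0.002, -1.0]]
ft_force: [0.9, 0.4, -0.4]
width: 0.0002
```

```bash
python3 - <<'E'
from h import *
im=snap('side','s32');crop(im,140,60,300,180,'s32')
s=bot.read_state();print(np.round(s['tool_pos'],4),np.round(s['ft_force'],1))
E
```

```text
[0.5449 0.3191 0.1958] [-0.4  0.7 -0.1]
```

View pics/s32.png

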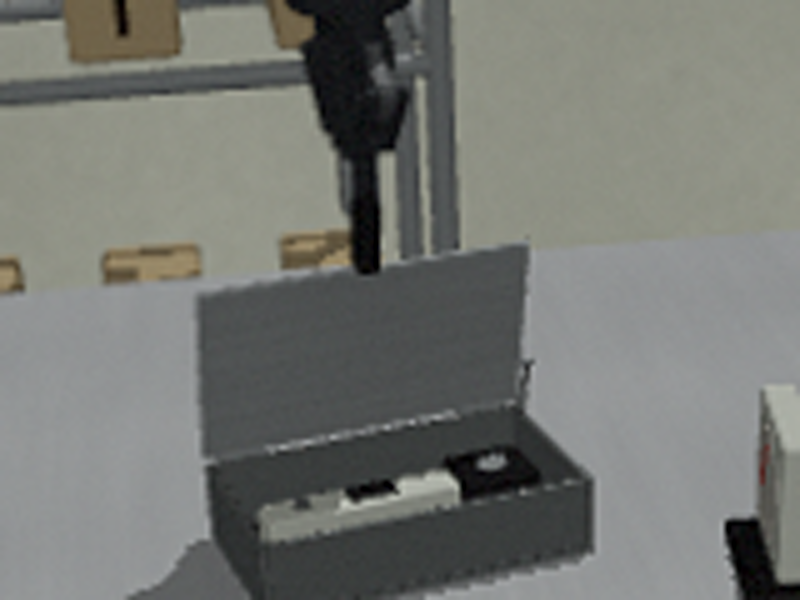

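The lid is near vertical. Keep pushing past the snap, lowering a little.

>>> move_arm --commands '[0,4,-15,-4,0,0,4,-15,-5,0,0,4,-15,-6,0,0,4,-15,-6,0,0,0,0,0,0,0,0,0,0,0]'

```text
t: 40.12
tool_pos: [0.5603, 0.2609, 0.175]
orientation: [[0.97, 0.242, -0.0], [0.242, -0.97, 0.001], [0.0, -0.001, -1.0]]
ft_force: [0.3, -0.1, 1.6]
width: -0.0
```

```bash
python3 - <<'E'
from h import *
im=snap('side','s33');crop(im,140,60,300,180,'s33')
s=bot.read_state();print(np.round(s['tool_pos'],4),np.round(s['ft_force'],1))
E
```

```text
[0.5602 0.2613 0.1752] [ 0.5  0.2 -0.6]
```

View pics/s33.png

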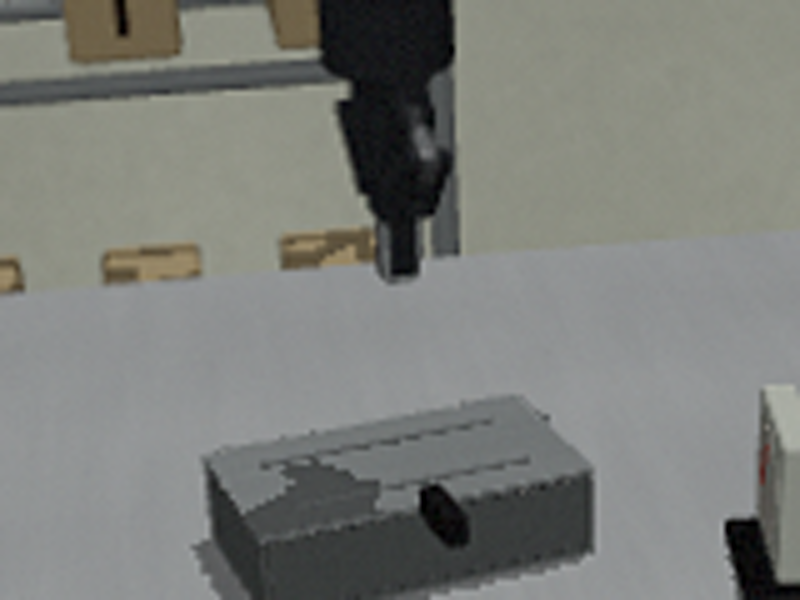

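The lid has snapped shut and sits flat on the case. I'll rise clear and check everything.

>>> move_arm --commands '[0,0,0,40,0,0,0,0,40,0,0,0,0,0,0,0,0,0,0,0]'

```text
t: 40.67
tool_pos: [0.5597, 0.2608, 0.2546]
orientation: [[0.97, 0.243, -0.001], [0.243, -0.97, 0.0], [-0.001, -0.0, -1.0]]
ft_force: [-0.6, 0.4, 0.1]
width: 0.0001
```

```bash
python3 - <<'E'
from h import *
for n in('side','top'):
    im=snap(n,n+'end');cv2.imwrite(f'pics/{n}end.png',cv2.resize(im,(800,600),interpolation=cv2.INTER_CUBIC))
E
```

```text
(no output)
```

View pics/sideend.png

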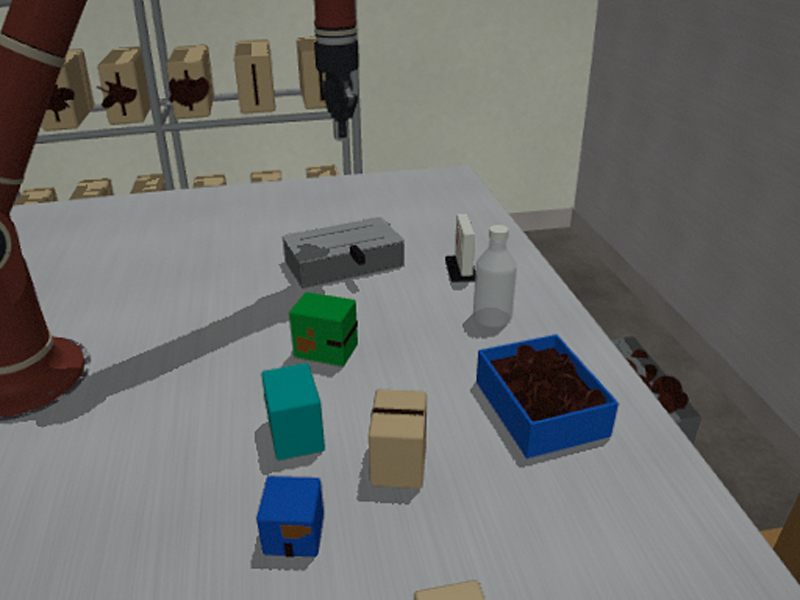

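View pics/topend.png

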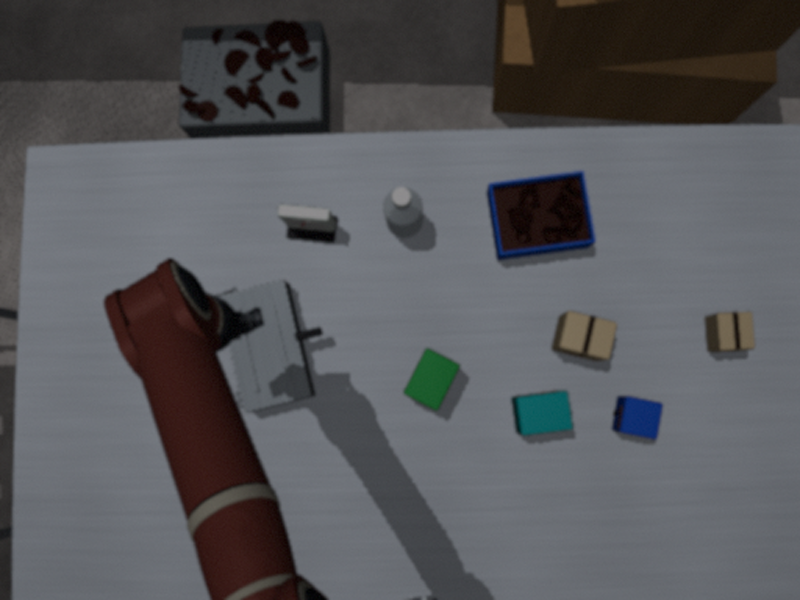

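The lid is shut, and both blocks are slit up: big at (586,336), small at (733,331) in the top view. The bystanders and look-alikes are where they started, and the arm is clear of everything. Handing in.

```bash
python3 -c "
from cell import bot
print(bot.hand_in())"
```

```text
the job is handed in; nothing more can be done
None
```

The job is done and handed in at about 41 s of the 208 s allowed; no verdict was reported. Only the big and small blocks were on the bench, with no middle one.

- **Blocks:** I toppled the small block two quarter turns and the big block one by pushing high on a side. My first try with the small block failed: the grip lifted it without turning it, and it dropped about 2 cm flat. The last pictures show both slits on top.
- **Lid opening:** I swung the lid past its snap by the ear and it sprang fully open.
- **Readings:** I held the thermometer level for over 3 s above each slit, big block first. By triangulation the eye was within about 2 mm sideways, at about 45 mm over the big block and 50 mm over the small one. The small block was not knocked aside before its reading.
- **Closing:** The thermometer lay flat and right way up in the case, at most about 2 mm off the middle along its length. While I pushed the lid from behind, the ear briefly jammed under the fingers at about 25 N; I raised the tip and it then snapped shut.
- **Last checks:** The final pictures show the lid flat on the case. The punnet, bottle, gauge and look-alikes are where they started, and the arm touches nothing. No check disagreed.

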